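Sort the microscope barrels onto their own cradles

TASK

The three microscope barrels are lying on one another's V-cradles: using the empty round-footed spare cradle as a stopping place, change them round until each lies level, centred and lengthwise in the cradle of its own length (short on short, medium on medium, long on long, either way round), with the spare cradle empty again. Lay them down gently without dropping them, never put one on the desk, and do not disturb the glass dish, the dropper bottle or the beaker.

Things in the scene. Friction and masses are not known exactly. Their poses are not given: they have to be found in the camera images.
- tube_short: Short barrel (an objective): steel, 54 mm long, diameter 36 mm over the middle 36 mm, stepped nose at +x, thinner thread at -x; about 0.11 kg. Origin on its axis at mid-length, x along the axis. It starts on the medium cradle.
- tube_medium: Medium barrel (an eyepiece): black, 95 mm long, diameter 36 mm over the middle 68 mm, thinner sleeve at +x and eye cup at -x; about 0.17 kg. Origin on its axis at mid-length, x along the axis. It starts on the long cradle.
- tube_long: Long barrel (a camera tube): aluminium with two dark bands, 142 mm long, diameter 36 mm over the middle 126 mm, thinner ends; about 0.26 kg. Origin on its axis at mid-length, x along the axis. It starts across the short cradle, hanging over both its ends.
- cradle_short: Short V-cradle, grey plastic: rectangular foot plate 50 mm long (x) by 62 mm wide and 10 mm thick, seen from above on both sides of what lies on it; V trough of the same 50 mm length. Trough along the cradle's own x, 25 mm wide at the top, on a narrow post; a barrel lying in it has its axis 60 mm above the desk. Origin: centre of the underside, z up. Fixed to the desk.
- cradle_medium: Medium V-cradle, grey plastic: rectangular foot plate 90 mm long (x) by 62 mm wide and 10 mm thick, seen from above on both sides of what lies on it; V trough of the same 90 mm length. Trough along the cradle's own x, 25 mm wide at the top, on a narrow post; a barrel lying in it has its axis 60 mm above the desk. Origin: centre of the underside, z up. Fixed to the desk.
- cradle_long: Long V-cradle, grey plastic: rectangular foot plate 135 mm long (x) by 62 mm wide and 10 mm thick, seen from above on both sides of what lies on it; V trough of the same 135 mm length. Trough along the cradle's own x, 25 mm wide at the top, on a narrow post; a barrel lying in it has its axis 60 mm above the desk. Origin: centre of the underside, z up. Fixed to the desk.
- cradle_spare: Spare V-cradle, grey plastic, empty at the start: round foot 80 mm across and 10 mm thick, V trough 50 mm long; takes any of the barrels. Trough along the cradle's own x, 25 mm wide at the top, on a narrow post; a barrel lying in it has its axis 60 mm above the desk. Origin: centre of the underside, z up. Fixed to the desk.
- dish: Covered glass culture dish, 63 mm across, 15 mm high, loose; origin: centre of its underside, z up. To be left alone. It stands beyond one end of the medium cradle.
- dropper: Amber glass dropper bottle with a black cap, 30 mm across, 60 mm high, loose; origin: centre of its underside, z up. To be left alone. It stands beyond one end of the long cradle.
- beaker: Small glass beaker, 48 mm across, 55 mm high, loose; origin: centre of its underside, z up. To be left alone. It stands beyond one end of the spare cradle.
There are look-alikes about, which are no part of the job. What is shaped like the cradle_spare but purple or red is not meant.

How it is judged:
By the outcome, as a careful person would: the job done as asked, in the order asked, and still so for the second after the job is handed in, with the robot touching nothing.
It also fails if it takes over 106 s, if anything falls off the work surface, if the arm or the gripper's body presses on something with over 40 N, if the wrist force passes 120 N, or if a joint passes its speed limit or range.

ROBOT

A 6-joint arm with a two-finger parallel gripper is mounted at the origin on the work surface. World frame = base frame: x ahead of the robot, y to its left, z up, the work surface at z = 0. Lengths are in m, angles in rad, forces in N, time in s.
With the tool pointing down it reaches from about 0.35 to 0.775 m from the base axis. Payload 7.3 kg.
Tool frame: the origin (TCP) lies at the very end of the fingers, on their centre line; the grasp point (between the pads) lies 19 mm behind it; z points along the fingers, y is the direction in which the jaws open and shut (so a half turn about z gives the same grasp; the last joint's range is limited). The gripper opens to 92 mm and grips with 3 to 60 N. Pads are 19 mm wide; open, the fingers measure 130 mm over their backs; the gripper's body (75 mm by 190 mm) begins 47 mm behind the grasp point.
Start: joints at [1.193, 0.342, 1.524, -0, 1.275, -0.146], TCP at [0.121, 0.511, 0.202] pointing down, gripper open.
Joint ranges: [-2.53, 2.53], [-0.77, 2.02], [0.04, 2.7], [-1, 4.14], [0.28, 2.66], [-3.11, 3.11]. Speed limits (rad/s): [2.57, 2.57, 3.14, 3.14, 3.14, 3.14].

INTERFACE

Orientations are given as [roll, pitch, yaw] about the fixed x, y, z axes, in that order (R = Rz(yaw) Ry(pitch) Rx(roll)).
In Python, from cell import robot gives the robot as it stands.
- The arm moves only by the tool apply_moves, never from a script. Its argument "plan" is a list of rows, each an object of numbers: "tx", "ty", "tz": the shift along the tool's x, y, z in m; "yaw": the turn about the tool's z in rad; "grip": the opening, from -1 (shut) to 1 (fully open), so that 0 is half open. In form: [{"tx": .., "ty": .., "tz": .., "yaw": .., "grip": ..}, ...]. A call has 1 to 8 rows; each row is the pose to reach, as a shift and turn from the pose commanded when the call began, along the tool's axes at that moment; what a row does not reach only later rows make up. A row lasts 1/8 s, in which the tool goes at most 62.5 mm and 10.7 degrees, less where a joint would pass 70% of its speed; a pose out of reach is approached as far as the arm can. A call with a gripper value outside its range is refused whole. The fingers move at their own pace and stop on an object; "force" is the grip in N (left out, the last holds). Time passes only in rows, so rows that repeat a pose let the fingers close. It gives the time, the measured TCP pose, the force and the opening at its end, in the units of the state.
- robot.observe(): the state, without advancing time (a new reading comes with each control period).
- robot.read_camera(name): name is "side" or "top"; returns (picture, depth): 384x512x3 uint8, red, green, blue; 384x512 float32, m along the optical axis (not along the pixel's ray), 0 where there is no reading.
- robot.get_calibration(name): a dict with "camera_matrix" (3x3 intrinsics, pixels), "R" (3x3) and "t" (3): a world point X has camera coordinates R X + t. Camera axes: x right, y down, z forward; pixel columns grow to the right and rows downward; lengths in m; the calibration is good to about 2 mm. A picture is of the moment at which its call begins. get_calibration takes no time and is no camera call.
- robot.hand_in(): hands the job in, once; it reports no verdict.
Trained networks look in the newest picture that a camera, given by its name, has taken for a name from the list of things; names that differ only in an ending like _2 or _b are one class to them, and where a whole thing is asked for, a point or a joint stands for the part that bears it (a point fixed in the world has none). Each returns a list of dicts, best first, with "confidence" (0 to 1); they miss things now and then, are a little off and sometimes report something else, mostly with a low value. They report only what shows in the picture. A call takes as long as a camera call. They do not tell look-alikes from the thing itself.
- robot.outline_of(label, camera): "region" (384x512 bool, what is visible of it) and "pixel" ([row, column] in pixels, amid what is visible of it).
- robot.tip_of(label, camera): "pixel" ([row, column] in pixels: a listed point, or the origin of a listed thing).
The state is a dict: "time": time; "qpos": joint angles; "qvel": joint speeds; "joint_efforts": joint torques, N m; "tool_pos": TCP position; "tool_rot": TCP orientation; "contact_force": force on the tool from outside, world axes, zero at the start; "torque": the same for the moment, N m; "opening": finger opening in m.
Only numpy, scipy, OpenCV 4.12 (cv2) and the standard library are available. Lean on these libraries where they do the work, as an engineer would, in place of code of your own. Each camera call takes 0.05 s, during which the arm holds its last target.

## Working session

There is one attempt and no reset: what is moved stays moved. The work goes in short steps, Python scripts to look and compute and a tool call to move; the robot and the scene stay as the last step left them, time stands still between calls to the robot, and variables do not carry over. Pictures are saved under pics/ and viewed, and the job is handed in when it is done.

Besides the shell and the picture viewer there is one more tool, called after "Call:" as name(argument=value, ...) on one line, values as JSON. apply_moves: Moves the arm, as the interface text tells. Its arguments: {"type":"object","properties":{"plan":{"type":"array","items":{"type":"object","properties":{"tx":{"type":"number"},"ty":{"type":"number"},"tz":{"type":"number"},"yaw":{"type":"number"},"grip":{"type":"number"}}}},"force":{"type":"number"}},"required":["plan"]}

```bash
mkdir -p pics; ls; python3 - <<'E'
from cell import robot
import cv2,numpy as np
s=robot.observe();print(s)
for n in("top","side"):
    p,d=robot.read_camera(n);c=robot.get_calibration(n);print(n,c)
    cv2.imwrite(f"pics/{n}0.png",cv2.resize(p[:,:,::-1],(768,576)))
    np.savez(f"{n}0.npz",p=p,d=d)
E
```

```text
pics
{'time': 0.0, 'qpos': array([ 1.19300158e+00,  3.42708237e-01,  1.52503902e+00, -3.33234262e-06,
        1.27539023e+00, -1.46017847e-01]), 'qvel': array([ 0.00038949,  0.0001067 ,  0.00117882, -0.00134183,  0.00010922,
        0.00062897]), 'joint_efforts': array([-2.93070188e-04, -4.31248283e+01, -2.44217795e+01,  7.16986391e-02,
        5.60808205e-02, -1.54386389e-04]), 'tool_pos': array([0.12041588, 0.51053833, 0.20134483]), 'tool_rot': array([-3.14006380e+00, -2.21618999e-04,  2.90981656e+00]), 'contact_force': array([ 0.82958353, -0.18807741,  0.09647066]), 'torque': array([-0.00380359, -0.02336357,  0.01002209]), 'opening': 0.09197565370858515}
top {'camera_matrix': array([[467.05773228,   0.        , 253.75440521],
       [  0.        , 467.05773228, 193.32514445],
       [  0.        ,   0.        ,   1.        ]]), 'R': array([[-0.02222192, -0.99974231,  0.00463575],
       [-0.98964288,  0.02133919, -0.14195636],
       [ 0.14182086, -0.00774228, -0.98986206]]), 't': array([0.03254173, 0.5684515 , 1.01083942])}
side {'camera_matrix': array([[478.09685879,   0.        , 251.22655806],
       [  0.        , 478.09685879, 187.07290607],
       [  0.        ,   0.        ,   1.        ]]), 'R': array([[ 0.98863111, -0.14998804,  0.01058861],
       [-0.1106169 , -0.77320311, -0.62443643],
       [ 0.10184514,  0.61616601, -0.78100385]]), 't': array([-0.53962075,  0.10798308,  1.04558018])}
```

View pics/top0.png

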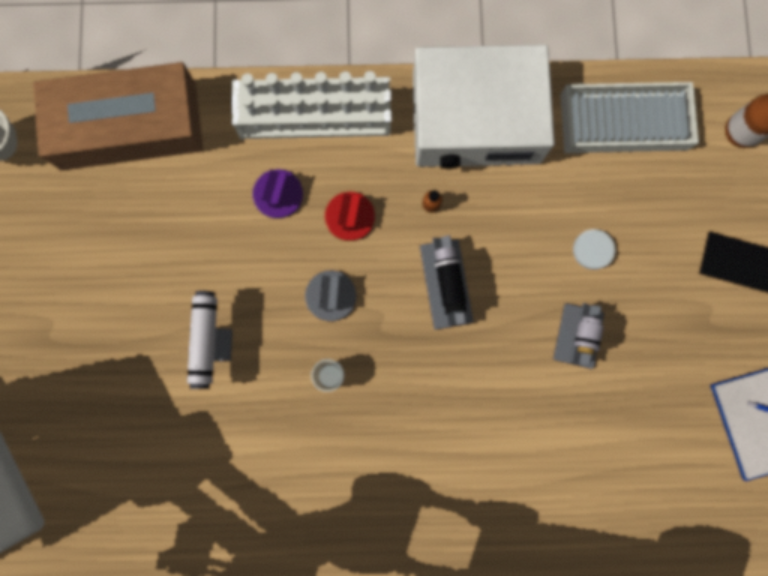

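View pics/side0.png

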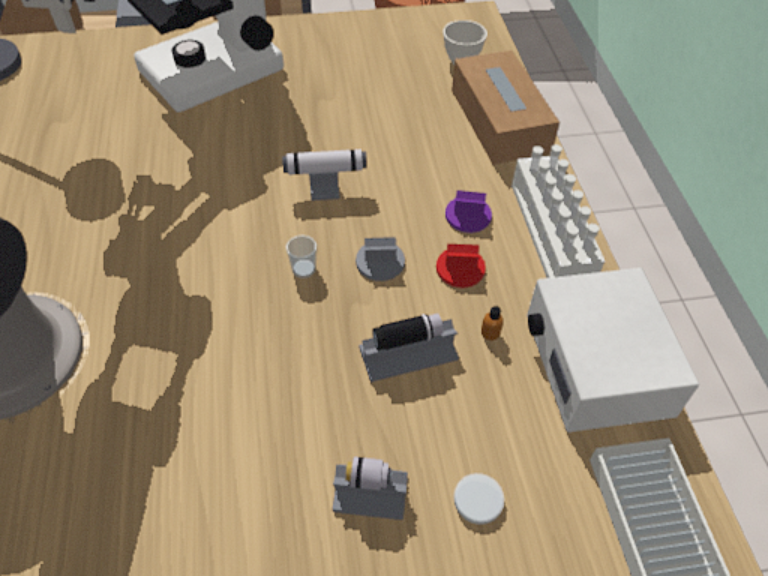

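```bash
cat >h.py <<'E'
import numpy as np,cv2
from cell import robot
def cloud(n,d,cal):
    K=cal["camera_matrix"];r,c=np.mgrid[:d.shape[0],:d.shape[1]]
    X=np.stack([(c-K[0,2])/K[0,0]*d,(r-K[1,2])/K[1,1]*d,d],-1)
    W=(X-cal["t"])@cal["R"]
    W[d<=0]=np.nan
    return W
def unproj(cal,px,z):
    K=cal["camera_matrix"];v=np.array([(px[1]-K[0,2])/K[0,0],(px[0]-K[1,2])/K[1,1],1.])
    o=-cal["R"].T@cal["t"];dr=cal["R"].T@v
    return o+dr*(z-o[2])/dr[2]
def rect(P):
    (c,s,a)=cv2.minAreaRect((P[:,:2]*1000).astype(np.float32));
    a=np.deg2rad(a)
    if s[0]<s[1]: s=s[::-1];a+=np.pi/2
    a=(a+np.pi/2)%np.pi-np.pi/2
    return np.round(c,1),np.round(s,1),round(a,3)
E
python3 - <<'E'
from h import *
for n in("top","side"):
    z=np.load(f"{n}0.npz");cal=robot.get_calibration(n);robot.read_camera(n)
    W=cloud(n,z["d"],cal)
    for l in["tube_short","tube_medium","tube_long","cradle_short","cradle_medium","cradle_long","cradle_spare","dish","dropper","beaker"]:
        for o in robot.outline_of(l,n)[:3]:
            P=W[o["region"]];P=P[~np.isnan(P[:,0])]
            zz=np.percentile(P[:,2],[2,50,98]) if len(P) else 0
            print(n,l,round(o["confidence"],2),np.round(o["pixel"],0),len(P),np.round(zz,3),rect(P) if len(P)>5 else "")
        for o in robot.tip_of(l,n)[:2]:
            zz=.06 if "tube" in l else 0
            print("   tip",round(o["confidence"],2),np.round(unproj(cal,o["pixel"],zz),3))
E
```

```text
top tube_short 0.82 [224. 394.] 390 [0.044 0.071 0.078] (array([ 492.3, -281.9]), array([56.4, 47.9]), np.float64(0.415))
   tip 0.87 [ 0.486 -0.275  0.06 ]
top tube_medium 0.92 [188. 299.] 651 [0.06  0.073 0.078] (array([577.9, -82.2]), array([96.3, 37.4]), np.float64(0.049))
   tip 0.76 [ 0.583 -0.084  0.06 ]
top tube_long 0.69 [226. 134.] 1078 [0.058 0.073 0.079] (array([500.4, 290.7]), array([143.7,  53.1]), np.float64(-0.05))
   tip 0.91 [0.498 0.282 0.06 ]
   tip 0.38 [ 0.489 -0.258  0.06 ]
top cradle_short 0.72 [227. 148.] 220 [0.003 0.008 0.013] (array([495.5, 264.4]), array([48.3, 25.2]), np.float64(-0.043))
top cradle_medium 0.64 [225. 379.] 676 [0.004 0.009 0.046] (array([ 497.4, -282.3]), array([92.1, 63.1]), np.float64(-0.271))
   tip 0.69 [ 0.494 -0.284  0.   ]
top cradle_long 0.69 [194. 290.] 810 [0.003 0.009 0.046] (array([583.5, -80.1]), array([139.5,  61.9]), np.float64(0.122))
   tip 0.69 [ 0.576 -0.074  0.   ]
top cradle_spare 0.85 [131. 187.] 849 [0.005 0.01  0.046] (array([731.8, 180.2]), array([77.8, 76.7]), np.float64(-0.493))
top cradle_spare 0.56 [198. 221.]
[... 2028 characters left out ...]
 (array([725. , 184.2]), array([98.1, 78.5]), np.float64(-1.031))
   tip 0.78 [0.683 0.062 0.   ]
   tip 0.73 [0.56 0.09 0.  ]
side dish 0.76 [331. 318.] 840 [0.009 0.013 0.016] (array([ 627.8, -315.4]), array([62.5, 59.8]), np.float64(0.794))
side dish 0.67 [170. 200.] 471 [0.002 0.036 0.055] (array([441.9, 109.3]), array([67.1, 46.7]), np.float64(-1.537))
   tip 0.84 [ 0.63  -0.318  0.   ]
side dropper 0.67 [213. 325.] 274 [-0.002  0.034  0.061] (array([715. , -48.6]), array([68. , 31.4]), np.float64(1.089))
   tip 0.52 [ 0.701 -0.057  0.   ]
side beaker 0.69 [170. 199.] 476 [0.001 0.036 0.055] (array([441.9, 109.3]), array([67.1, 46.7]), np.float64(-1.537))
   tip 0.57 [0.44  0.105 0.   ]
```

```bash
cat >>h.py <<'E'
from scipy.optimize import least_squares
def clouds(data=None):
    out={}
    for n in("top","side"):
        if data: d=np.load(f"{n}{data}.npz")["d"]
        else: d=robot.read_camera(n)[1]
        out[n]=cloud(n,d,robot.get_calibration(n))
    return out
def sel(W,c,rad,z0,z1):
    P=W.reshape(-1,3);P=P[~np.isnan(P[:,0])]
    m=(np.hypot(P[:,0]-c[0],P[:,1]-c[1])<rad)&(P[:,2]>z0)&(P[:,2]<z1)
    return P[m]
def cyl(P,c,yaw,half):
    c=np.array(c,float)
    # params: lateral offset, yaw, z
    def rel(p):
        u=np.array([np.cos(p[1]),np.sin(p[1])]);v=np.array([-u[1],u[0]])
        q=P[:,:2]-c; return q@u,q@v-p[0]
    def f(p):
        s,t=rel(p);w=np.abs(s-s0)<half
        return (np.hypot(t,P[:,2]-p[2])-.018)*w*1000
    p=np.array([0,yaw,.06]);
    for _ in range(4):
        s,t=rel(p);s0=(np.percentile(s,1)+np.percentile(s,99))/2
        p=least_squares(f,p,loss="soft_l1",x_scale=[.01,.1,.01]).x
    s,t=rel(p);u=np.array([np.cos(p[1]),np.sin(p[1])]);v=np.array([-u[1],u[0]])
    lo,hi=np.percentile(s,[.5,99.5])
    return c+u*(lo+hi)/2+v*p[0],p[1],p[2],hi-lo,np.median(np.abs(f(p)))
def plate(P,yaw):
    # oriented box minimising area w/ percentiles
    best=None
    for a in yaw+np.linspace(-.15,.15,121):
        u=np.array([np.cos(a),np.sin(a)]);v=np.array([-u[1],u[0]])
        s=P[:,:2]@u;t=P[:,:2]@v
        l=np.percentile(s,[1,99]);m=np.percentile(t,[1,99])
        A=np.ptp(l)*np.ptp(m)
        if best is None or A<best[0]:best=(A,a,u*l.mean()+v*m.mean(),np.ptp(l),np.ptp(m))
    return best[1:]
E
python3 - <<'E'
from h import *
C=clouds("0")
np.set_printoptions(precision=4,suppress=True)
T={"short":((.492,-.277),-.26,.018,.014),"medium":((.578,-.084),.08,.047,.03),"long":((.498,.282),-.03,.073,.06)}
PL={"medium":((.494,-.284),-.26,.062),"long":((.583,-.08),.1,.085),"short":((.495,.282),-.04,.043)}
C["both"]=np.concatenate([C["top"].reshape(-1,3),C["side"].reshape(-1,3)])
for n in C:
    print(n)
    for k,(c,a,L,h) in T.items():
        P=sel(C[n],c,L+.022,.062,.082)
        print(" tube",k,len(P),*cyl(P,c,a,h))
    for k,(c,a,L) in PL.items():
        P=sel(C[n],c,L,.006,.014)
        print(" plate",k,len(P),*plate(P,a))
        P=sel(C[n],c,L,.040,.050)
        if len(P)>8:print("   trough",len(P),*plate(P,a))
    P=sel(C[n],(.567,.097),.05,.006,.014);print(" spare",len(P),plate(P,0))
    P=sel(C[n],(.567,.097),.05,.040,.050);print(" spare tr",len(P),*plate(P,-.2), rect(P))
E
```

```text
top
 tube short 349 [ 0.4944 -0.2817] -0.24535064296005962 0.058065156438463515 0.05395362596154342 0.18621934542500246
 tube medium 645 [ 0.5781 -0.0819] 0.1417216862573442 0.058212512155266904 0.09477539538096869 0.3329029239712705
 tube long 1020 [0.4986 0.2829] -0.04622424966395216 0.058418909340970715 0.140344917765445 0.8133977867969111
 plate medium 431 -0.26 [ 0.4965 -0.2816] 0.08814549965957974 0.06075394853809986
   trough 143 -0.26 [ 0.4969 -0.2819] 0.08943120820319661 0.027457547552430378
 plate long 584 0.14250000000000002 [ 0.5814 -0.0809] 0.13211744942662457 0.060890465162825425
   trough 124 0.14750000000000002 [ 0.5819 -0.0811] 0.13337371022172034 0.027587483752877617
 plate short 214 -0.0049999999999999975 [0.4952 0.2641] 0.04810947587480274 0.023610764626104563
 spare 539 (np.float64(0.13750000000000004), array([0.5674, 0.099 ]), np.float64(0.07419433004930764), np.float64(0.07523543951914358))
 spare tr 191 -0.08499999999999999 [0.5673 0.099 ] 0.049486257584628324 0.027533538116601003 (array([567.5,  99.2]), array([50.5, 28.3]), np.float64(-0.091))
side
 tube shor
[... 1594 characters left out ...]
0.2832] 0.09034185596586064 0.0299178931632966
 plate long 1303 0.1375 [ 0.5801 -0.0825] 0.13357921158299008 0.06311815134125087
   trough 334 0.14250000000000002 [ 0.5806 -0.0825] 0.13533163110146523 0.029798597506999397
 plate short 382 -0.010000000000000002 [0.4943 0.2639] 0.049924708621139846 0.0291914277983924
   trough 39 -0.07499999999999998 [0.4873 0.269 ] 0.06446406855750048 0.006059987143925416
 spare 935 (np.float64(-0.009999999999999981), array([0.5666, 0.0973]), np.float64(0.0748759607704601), np.float64(0.07591380318601987))
 spare tr 335 -0.07499999999999998 [0.5666 0.0977] 0.05023766037602084 0.030034478744710283 (array([566.7,  96.7]), array([52.2, 33. ]), np.float64(-0.12))
```

```bash
cat >>h.py <<'E'
def goto(*tg):
    s=robot.observe();p=s["tool_pos"];y=s["tool_rot"][2]
    print("t",round(s["time"],2),"pos",np.round(p,4),"rot",np.round(s["tool_rot"],4),"F",np.round(s["contact_force"],1),"open",round(s["opening"],4),"q",np.round(s["qpos"],2))
    for x,yy,z,w in tg:
        d=np.array([x,yy,z])-p;c,sn=np.cos(y),np.sin(y)
        dw=-(w-y);dw=(dw+np.pi)%(2*np.pi)-np.pi
        print("tx %.4f ty %.4f tz %.4f yaw %.3f"%(d[0]*c+d[1]*sn,d[0]*sn-d[1]*c,-d[2],dw))
E
python3 - <<'E'
from h import *
goto((.35,.35,.2,3.05),(.46,.0,.2,3.05),(.4932,-.2825,.15,2.888))
E
```

```text
t 2.2 pos [0.1206 0.511  0.202 ] rot [3.1416 0.     2.9098] F [-0.9  0.9 -0.4] open 0.092 q [ 1.19  0.34  1.52  0.    1.28 -0.15]
tx -0.2603 ty -0.1040 tz 0.0020 yaw -0.140
tx -0.4477 ty -0.4193 tz 0.0020 yaw -0.140
tx -0.5449 ty -0.6866 tz 0.0520 yaw 0.022
```

Call:
apply_moves(plan=[{"tx": -0.05,"ty": -0.02,"tz": 0.002,"yaw": -0.07},{"tx": -0.105,"ty": -0.042,"tz": 0.002,"yaw": -0.14},{"tx": -0.16,"ty": -0.064,"tz": 0.002,"yaw": -0.14},{"tx": -0.215,"ty": -0.086,"tz": 0.002,"yaw": -0.14},{"tx": -0.26,"ty": -0.12,"tz": 0.002,"yaw": -0.14},{"tx": -0.295,"ty": -0.17,"tz": 0.002,"yaw": -0.14},{"tx": -0.33,"ty": -0.22,"tz": 0.002,"yaw": -0.14},{"tx": -0.36,"ty": -0.27,"tz": 0.002,"yaw": -0.14}])

```text
schema error: expected keys tx, ty, tz, yaw, grip
```

```bash
python3 - <<'E'
from h import *
goto((.46,.0,.2,3.05),(.4932,-.2825,.15,2.888))
E
```

```text
t 2.2 pos [0.1206 0.511  0.202 ] rot [3.1416 0.     2.9098] F [-0.9  0.9 -0.4] open 0.092 q [ 1.19  0.34  1.52  0.    1.28 -0.15]
tx -0.4477 ty -0.4193 tz 0.0020 yaw -0.140
tx -0.5449 ty -0.6866 tz 0.0520 yaw 0.022
```

Call:
apply_moves(plan=[{"tx": -0.05,"ty": -0.02,"tz": 0.002,"yaw": -0.07,"grip": 1},{"tx": -0.105,"ty": -0.042,"tz": 0.002,"yaw": -0.14,"grip": 1},{"tx": -0.16,"ty": -0.064,"tz": 0.002,"yaw": -0.14,"grip": 1},{"tx": -0.215,"ty": -0.086,"tz": 0.002,"yaw": -0.14,"grip": 1},{"tx": -0.26,"ty": -0.12,"tz": 0.002,"yaw": -0.14,"grip": 1},{"tx": -0.295,"ty": -0.17,"tz": 0.002,"yaw": -0.14,"grip": 1},{"tx": -0.33,"ty": -0.22,"tz": 0.002,"yaw": -0.14,"grip": 1},{"tx": -0.36,"ty": -0.27,"tz": 0.002,"yaw": -0.14,"grip": 1}])

```text
time: 3.2
tool_pos: [0.4097, 0.1636, 0.2002]
tool_rot: [3.141, 0.001, 3.05]
contact_force: [1.1, 0.4, -0.2]
opening: 0.0919
```

```bash
python3 - <<'E'
from h import *
goto((.46,.0,.2,3.05),(.4932,-.2825,.15,2.888))
E
```

```text
t 3.2 pos [0.4097 0.1636 0.2002] rot [3.1413e+00 8.0000e-04 3.0497e+00] F [ 1.1  0.4 -0.2] open 0.0919 q [ 0.21  0.19  1.74  0.    1.21 -1.27]
tx -0.0651 ty -0.1583 tz 0.0002 yaw -0.000
tx -0.1241 ty -0.4366 tz 0.0502 yaw 0.162
```

Call:
apply_moves(plan=[{"tx": -0.02,"ty": -0.055,"tz": 0,"yaw": 0.02,"grip": 1},{"tx": -0.04,"ty": -0.11,"tz": 0,"yaw": 0.04,"grip": 1},{"tx": -0.06,"ty": -0.165,"tz": 0.01,"yaw": 0.06,"grip": 1},{"tx": -0.08,"ty": -0.22,"tz": 0.02,"yaw": 0.08,"grip": 1},{"tx": -0.095,"ty": -0.28,"tz": 0.03,"yaw": 0.1,"grip": 1},{"tx": -0.11,"ty": -0.34,"tz": 0.04,"yaw": 0.12,"grip": 1},{"tx": -0.12,"ty": -0.395,"tz": 0.05,"yaw": 0.15,"grip": 1},{"tx": -0.124,"ty": -0.4365,"tz": 0.06,"yaw": 0.162,"grip": 1}])

```text
time: 4.2
tool_pos: [0.4924, -0.2831, 0.1395]
tool_rot: [-3.141, 0.0, 2.886]
contact_force: [0.7, -0.1, -0.2]
opening: 0.0917
```

```bash
python3 - <<'E'
from h import *
goto((.4932,-.2825,.041,2.888))
for n in("top","side"):
    cv2.imwrite(f"pics/{n}1.png",cv2.resize(robot.read_camera(n)[0][:,:,::-1],(768,576)))
goto((.4932,-.2825,.041,2.888))
E
```

```text
t 4.2 pos [ 0.4924 -0.2831  0.1395] rot [-3.1415e+00  4.0000e-04  2.8859e+00] F [ 0.7 -0.1 -0.2] open 0.0917 q [-0.66  0.47  1.5   0.    1.17 -1.97]
tx -0.0006 ty 0.0008 tz 0.0985 yaw -0.002
t 4.3 pos [ 0.4915 -0.2843  0.1384] rot [-3.1412e+00 -1.3000e-03  2.8834e+00] F [0.  0.5 0.7] open 0.0918 q [-0.66  0.48  1.5  -0.    1.17 -1.97]
tx -0.0011 ty 0.0022 tz 0.0974 yaw -0.005
```

View pics/side1.png

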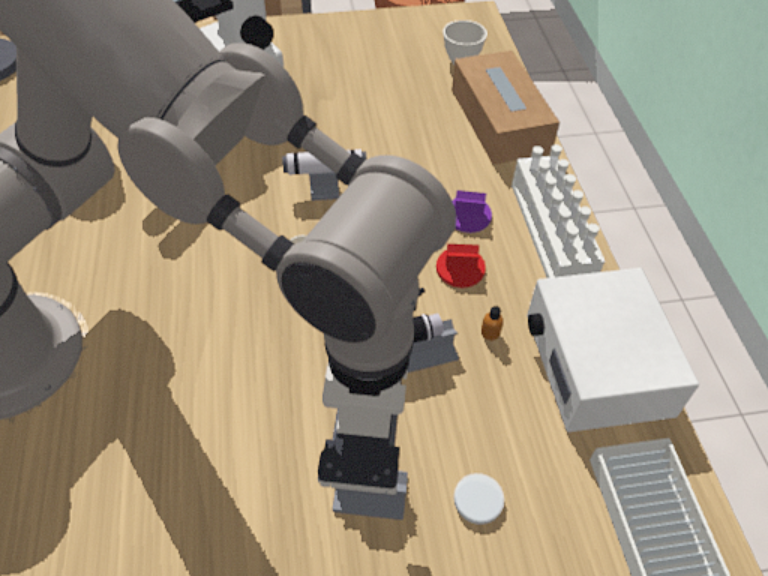

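View pics/top1.png

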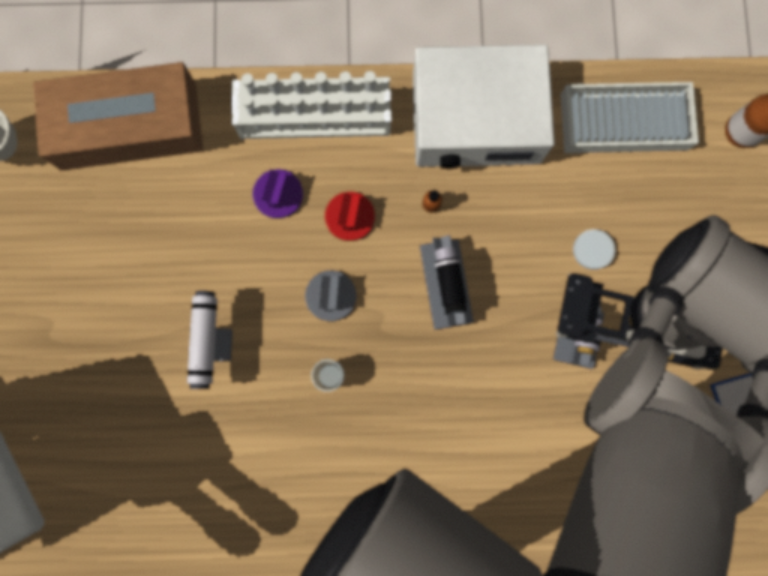

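```bash
python3 - <<'E'
from h import *
for n in("top","side"):
    p,d=robot.read_camera(n);W=cloud(n,d,robot.get_calibration(n))
    for z0,z1 in((.13,.17),(.17,.2),(.2,.23)):
        P=sel(W,(.4915,-.284),.13,z0,z1)
        print(n,z0,len(P))
        if len(P)<5:continue
        y=2.884;q=P[:,:2]-[.4915,-.2843];a=q@[np.cos(y),np.sin(y)];b=q@[np.sin(y),-np.cos(y)]
        h=np.histogram(b,bins=np.arange(-.12,.121,.01));print(h[0]); print(np.percentile(a[b<0],[2,98]) if (b<0).any() else'',np.percentile(a[b>0],[2,98]) if (b>0).any() else'')
goto((.4932,-.2825,.041,2.888))
E
```

```text
top 0.13 0
top 0.17 0
top 0.2 5
[0 0 0 2 0 0 0 0 0 0 0 0 0 0 0 0 0 0 0 0 3 0 0 0]
[0.03415644 0.03461879] [0.03218622 0.03444026]
side 0.13 0
side 0.17 0
side 0.2 17
[ 0  0  0 17  0  0  0  0  0  0  0  0  0  0  0  0  0  0  0  0  0  0  0  0]
[-0.02822306  0.03108724] 
t 4.4 pos [ 0.492  -0.2808  0.1395] rot [ 3.1408e+00 -1.0000e-03  2.8863e+00] F [ 0.5 -0.1  0.2] open 0.0918 q [-0.65  0.47  1.5   0.    1.17 -1.97]
tx -0.0016 ty -0.0014 tz 0.0985 yaw -0.002
```

Call:
apply_moves(plan=[{"tx": -0.001,"ty": -0.0015,"tz": 0.03,"yaw": 0,"grip": 1},{"tx": -0.001,"ty": -0.0015,"tz": 0.06,"yaw": 0,"grip": 1},{"tx": -0.001,"ty": -0.0015,"tz": 0.085,"yaw": 0,"grip": 1},{"tx": -0.001,"ty": -0.0015,"tz": 0.098,"yaw": 0,"grip": 0.5},{"tx": -0.001,"ty": -0.0015,"tz": 0.098,"yaw": 0,"grip": 0},{"tx": -0.001,"ty": -0.0015,"tz": 0.098,"yaw": 0,"grip": -0.1},{"tx": -0.001,"ty": -0.0015,"tz": 0.098,"yaw": 0,"grip": -0.15},{"tx": -0.001,"ty": -0.0015,"tz": 0.098,"yaw": 0,"grip": -0.15}], force=8)

```text
time: 5.4
tool_pos: [0.4933, -0.2824, 0.0426]
tool_rot: [-3.141, 0.001, 2.888]
contact_force: [-1.0, -0.0, -0.3]
opening: 0.0464
```

```bash
cat >>h.py <<'E'
import json,os
def C(): return json.load(open("cmd.json"))
def setc(x,y,z,w): json.dump([x,y,z,w],open("cmd.json","w"))
def did(tx,ty,tz,yaw):
    x,y,z,w=C();c,s=np.cos(w),np.sin(w)
    setc(x+tx*c+ty*s,y+tx*s-ty*c,z-tz,w-yaw); return C()
def go(*tg):
    s=robot.observe();p=np.array(C()[:3]);y=C()[3]
    print("t",round(s["time"],2),"pos",np.round(s["tool_pos"],4),"rot",np.round(s["tool_rot"],3),"F",np.round(s["contact_force"],1),"open",round(s["opening"],4),"cmd",np.round(C(),4))
    for x,yy,z,w in tg:
        d=np.array([x,yy,z])-p;c,sn=np.cos(y),np.sin(y)
        dw=-(w-y);dw=(dw+np.pi)%(2*np.pi)-np.pi
        print("tx %.4f ty %.4f tz %.4f yaw %.3f"%(d[0]*c+d[1]*sn,d[0]*sn-d[1]*c,-d[2],dw))
E
python3 - <<'E'
from h import *
setc(.4926,-.2806,.140,2.8878)
did(-.001,-.0015,.098,0);go()
E
```

```text
t 5.4 pos [ 0.4933 -0.2824  0.0426] rot [-3.141e+00  1.000e-03  2.888e+00] F [-1.  -0.  -0.3] open 0.0464 cmd [ 0.4932 -0.2823  0.042   2.8878]
```

Call:
apply_moves(plan=[{"tx": 0,"ty": 0,"tz": 0,"yaw": 0,"grip": -0.3},{"tx": 0,"ty": 0,"tz": 0,"yaw": 0,"grip": -0.3},{"tx": 0,"ty": 0,"tz": 0,"yaw": 0,"grip": -0.3}], force=8)

```text
time: 5.78
tool_pos: [0.493, -0.2824, 0.042]
tool_rot: [-3.141, 0.0, 2.888]
contact_force: [-0.5, -0.7, 0.7]
opening: 0.0326
```

```bash
python3 - <<'E'
from h import *
go()
E
```

```text
t 5.78 pos [ 0.493  -0.2824  0.042 ] rot [-3.141  0.     2.888] F [-0.5 -0.7  0.7] open 0.0326 cmd [ 0.4932 -0.2823  0.042   2.8878]
```

```bash
python3 - <<'E'
from h import *
for n in("top","side"):
    p=robot.read_camera(n)[0]
    c=p[240:384,190:320] if n=="side" else p[160:280,340:490]
    cv2.imwrite(f"pics/{n}2.png",cv2.resize(c[:,:,::-1],None,fx=4,fy=4,interpolation=cv2.INTER_CUBIC))
go()
E
```

```text
t 5.88 pos [ 0.493  -0.2824  0.042 ] rot [-3.142  0.     2.888] F [ 0.1 -0.9 -0.2] open 0.0323 cmd [ 0.4932 -0.2823  0.042   2.8878]
```

View pics/side2.png

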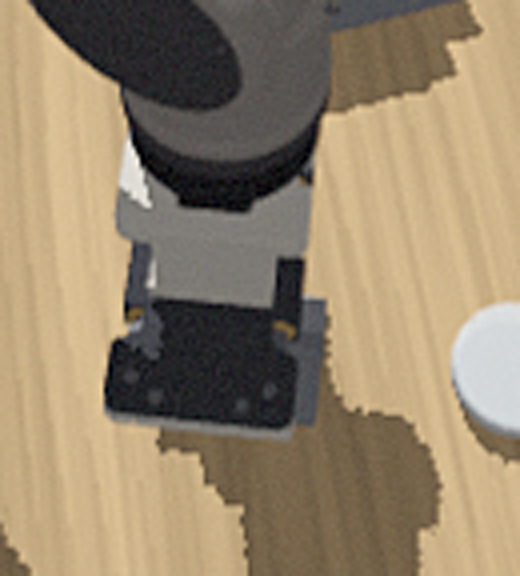

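View pics/top2.png

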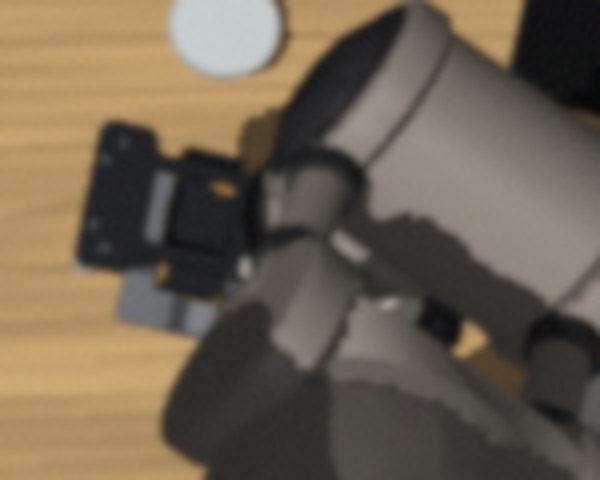

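Call:
apply_moves(plan=[{"tx": 0,"ty": 0,"tz": 0,"yaw": 0,"grip": -0.5},{"tx": 0,"ty": 0,"tz": 0,"yaw": 0,"grip": -0.5}], force=8)

```text
time: 6.12
tool_pos: [0.493, -0.2823, 0.042]
tool_rot: [-3.142, 0.0, 2.888]
contact_force: [-0.9, -1.3, 0.6]
opening: 0.0321
```

```bash
python3 - <<'E'
from h import *
go()
E
```

```text
t 6.12 pos [ 0.493  -0.2823  0.042 ] rot [-3.142  0.     2.888] F [-0.9 -1.3  0.6] open 0.0321 cmd [ 0.4932 -0.2823  0.042   2.8878]
```

Call:
apply_moves(plan=[{"tx": 0,"ty": 0,"tz": 0,"yaw": 0,"grip": -0.6},{"tx": 0,"ty": 0,"tz": 0,"yaw": 0,"grip": -0.6},{"tx": 0,"ty": 0,"tz": -0.005,"yaw": 0,"grip": -0.6},{"tx": 0,"ty": 0,"tz": -0.012,"yaw": 0,"grip": -0.6},{"tx": 0,"ty": 0,"tz": -0.02,"yaw": 0,"grip": -0.6},{"tx": 0,"ty": 0,"tz": -0.02,"yaw": 0,"grip": -0.6}], force=25)

```text
time: 6.88
tool_pos: [0.4935, -0.2825, 0.063]
tool_rot: [-3.141, 0.002, 2.888]
contact_force: [0.6, -1.1, -1.8]
opening: 0.0315
```

```bash
python3 - <<'E'
from h import *
did(0,0,-.02,0)
go()
p=robot.read_camera("side")[0]
c=p[240:384,190:320]
cv2.imwrite(f"pics/side3.png",cv2.resize(c[:,:,::-1],None,fx=4,fy=4,interpolation=cv2.INTER_CUBIC))
go()
E
```

```text
t 6.88 pos [ 0.4935 -0.2825  0.063 ] rot [-3.141e+00  2.000e-03  2.888e+00] F [ 0.6 -1.1 -1.8] open 0.0315 cmd [ 0.4932 -0.2823  0.062   2.8878]
t 6.92 pos [ 0.4932 -0.2823  0.0625] rot [-3.141e+00  1.000e-03  2.888e+00] F [-0.4  0.1 -1.8] open 0.0313 cmd [ 0.4932 -0.2823  0.062   2.8878]
```

View pics/side3.png

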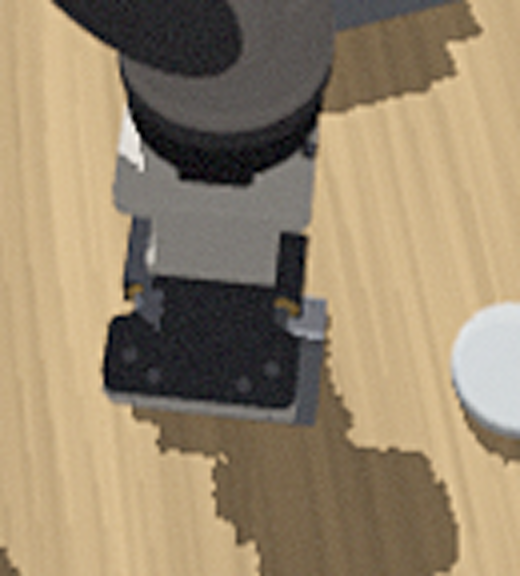

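```bash
python3 - <<'E'
from h import *
go((.4932,-.2823,.15,2.888),(.566,.0977,.15,3.04))
E
```

```text
t 6.92 pos [ 0.4932 -0.2823  0.0625] rot [-3.141e+00  1.000e-03  2.888e+00] F [-0.4  0.1 -1.8] open 0.0313 cmd [ 0.4932 -0.2823  0.062   2.8878]
tx -0.0000 ty 0.0000 tz -0.0880 yaw -0.000
tx 0.0249 ty 0.3861 tz -0.0880 yaw -0.152
```

Call:
apply_moves(plan=[{"tx": 0,"ty": 0,"tz": -0.03,"yaw": 0,"grip": -0.6},{"tx": 0,"ty": 0,"tz": -0.065,"yaw": 0,"grip": -0.6},{"tx": 0,"ty": 0.02,"tz": -0.088,"yaw": 0,"grip": -0.6},{"tx": 0.003,"ty": 0.055,"tz": -0.088,"yaw": -0.02,"grip": -0.6},{"tx": 0.006,"ty": 0.1,"tz": -0.088,"yaw": -0.04,"grip": -0.6},{"tx": 0.01,"ty": 0.15,"tz": -0.088,"yaw": -0.06,"grip": -0.6},{"tx": 0.014,"ty": 0.2,"tz": -0.088,"yaw": -0.09,"grip": -0.6},{"tx": 0.018,"ty": 0.25,"tz": -0.088,"yaw": -0.12,"grip": -0.6}])

```text
time: 7.92
tool_pos: [0.5383, -0.0341, 0.1498]
tool_rot: [3.141, -0.0, 3.009]
contact_force: [0.2, -0.1, -1.1]
opening: 0.0315
```

```bash
python3 - <<'E'
from h import *
did(.018,.25,-.088,-.12)
go((.566,.0977,.15,3.04),(.566,.0977,.05,3.04))
E
```

```text
t 7.92 pos [ 0.5383 -0.0341  0.1498] rot [ 3.141 -0.     3.009] F [ 0.2 -0.1 -1.1] open 0.0315 cmd [ 0.5385 -0.0358  0.15    3.0078]
tx -0.0094 ty 0.1360 tz 0.0000 yaw -0.032
tx -0.0094 ty 0.1360 tz 0.1000 yaw -0.032
```

Continue over the spare cradle and stop high, so I can check the alignment.

Call:
apply_moves(plan=[{"tx": -0.003,"ty": 0.045,"tz": 0,"yaw": -0.01,"grip": -0.6},{"tx": -0.006,"ty": 0.085,"tz": 0,"yaw": -0.02,"grip": -0.6},{"tx": -0.008,"ty": 0.115,"tz": 0,"yaw": -0.03,"grip": -0.6},{"tx": -0.0094,"ty": 0.136,"tz": 0.01,"yaw": -0.032,"grip": -0.6},{"tx": -0.0094,"ty": 0.136,"tz": 0.04,"yaw": -0.032,"grip": -0.6},{"tx": -0.0094,"ty": 0.136,"tz": 0.06,"yaw": -0.032,"grip": -0.6},{"tx": -0.0094,"ty": 0.136,"tz": 0.07,"yaw": -0.032,"grip": -0.6},{"tx": -0.0094,"ty": 0.136,"tz": 0.07,"yaw": -0.032,"grip": -0.6}])

```text
time: 8.93
tool_pos: [0.5654, 0.0975, 0.0792]
tool_rot: [-3.141, -0.002, 3.039]
contact_force: [-0.7, 0.5, -1.2]
opening: 0.0313
```

```bash
python3 - <<'E'
from h import *
did(-.0094,.136,.07,-.032)
go()
for n in("top","side"):
    p=robot.read_camera(n)[0]
    c=p[100:230,190:320] if n=="side" else p[120:260,150:300]
    cv2.imwrite(f"pics/{n}4.png",cv2.resize(c[:,:,::-1],None,fx=4,fy=4,interpolation=cv2.INTER_CUBIC))
go()
E
```

```text
t 8.93 pos [0.5654 0.0975 0.0792] rot [-3.141e+00 -2.000e-03  3.039e+00] F [-0.7  0.5 -1.2] open 0.0313 cmd [0.566  0.0977 0.08   3.0398]
t 9.03 pos [0.5663 0.0976 0.0806] rot [3.141e+00 1.000e-03 3.039e+00] F [-0.3 -0.2 -1.3] open 0.031 cmd [0.566  0.0977 0.08   3.0398]
```

View pics/side4.png

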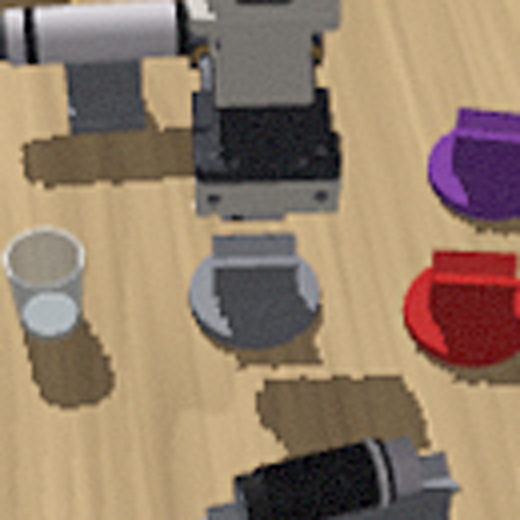

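View pics/top4.png

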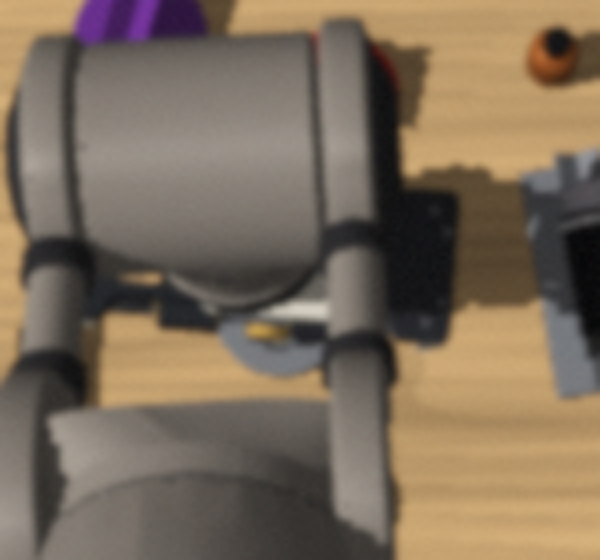

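Call:
apply_moves(plan=[{"tx": 0,"ty": 0,"tz": 0.015,"yaw": 0,"grip": -0.6},{"tx": 0,"ty": 0,"tz": 0.026,"yaw": 0,"grip": -0.6},{"tx": 0,"ty": 0,"tz": 0.032,"yaw": 0,"grip": -0.6},{"tx": 0,"ty": 0,"tz": 0.035,"yaw": 0,"grip": -0.6},{"tx": 0,"ty": 0,"tz": 0.036,"yaw": 0,"grip": -0.6},{"tx": 0,"ty": 0,"tz": 0.037,"yaw": 0,"grip": -0.6}])

```text
time: 9.78
tool_pos: [0.5661, 0.0978, 0.0432]
tool_rot: [3.141, 0.001, 3.04]
contact_force: [-0.1, -0.7, -0.2]
opening: 0.0311
```

```bash
python3 - <<'E'
from h import *
did(0,0,.037,0)
go()
E
```

```text
t 9.78 pos [0.5661 0.0978 0.0432] rot [3.141e+00 1.000e-03 3.040e+00] F [-0.1 -0.7 -0.2] open 0.0311 cmd [0.566  0.0977 0.043  3.0398]
```

Call:
apply_moves(plan=[{"tx": 0,"ty": 0,"tz": 0.0005,"yaw": 0,"grip": -0.6},{"tx": 0,"ty": 0,"tz": 0.001,"yaw": 0,"grip": -0.6},{"tx": 0,"ty": 0,"tz": 0.0015,"yaw": 0,"grip": -0.6},{"tx": 0,"ty": 0,"tz": 0.002,"yaw": 0,"grip": -0.6}])

```text
time: 10.28
tool_pos: [0.5663, 0.0982, 0.042]
tool_rot: [3.141, 0.002, 3.04]
contact_force: [-2.1, 1.9, 8.8]
opening: 0.0314
```

```bash
python3 - <<'E'
from h import *
did(0,0,.002,0)
go()
E
```

```text
t 10.28 pos [0.5663 0.0982 0.042 ] rot [3.141e+00 2.000e-03 3.040e+00] F [-2.1  1.9  8.8] open 0.0314 cmd [0.566  0.0977 0.041  3.0398]
```

Call:
apply_moves(plan=[{"tx": 0,"ty": 0,"tz": -0.0007,"yaw": 0,"grip": -0.3},{"tx": 0,"ty": 0,"tz": -0.0007,"yaw": 0,"grip": -0.15},{"tx": 0,"ty": 0,"tz": -0.0007,"yaw": 0,"grip": 0},{"tx": 0,"ty": 0,"tz": -0.0007,"yaw": 0,"grip": 0.3},{"tx": 0,"ty": 0,"tz": -0.0007,"yaw": 0,"grip": 0.6},{"tx": 0,"ty": 0,"tz": -0.001,"yaw": 0,"grip": 0.8},{"tx": 0,"ty": 0,"tz": -0.03,"yaw": 0,"grip": 0.8},{"tx": 0,"ty": 0,"tz": -0.08,"yaw": 0,"grip": 0.8}])

```text
time: 11.28
tool_pos: [0.5645, 0.0977, 0.1202]
tool_rot: [-3.141, -0.004, 3.04]
contact_force: [1.0, -0.7, 0.1]
opening: 0.0825
```

```bash
python3 - <<'E'
from h import *
did(0,0,-.08,0)
go((.5768,-.0826,.12,.142+np.pi))
E
```

```text
t 11.28 pos [0.5645 0.0977 0.1202] rot [-3.141 -0.004  3.04 ] F [ 1.  -0.7  0.1] open 0.0825 cmd [0.566  0.0977 0.121  3.0398]
tx -0.0291 ty -0.1783 tz 0.0010 yaw -0.244
```

Call:
apply_moves(plan=[{"tx": -0.004,"ty": -0.025,"tz": -0.015,"yaw": -0.04,"grip": 0.8},{"tx": -0.012,"ty": -0.07,"tz": -0.015,"yaw": -0.1,"grip": 0.8},{"tx": -0.02,"ty": -0.12,"tz": -0.015,"yaw": -0.17,"grip": 0.8},{"tx": -0.026,"ty": -0.16,"tz": -0.01,"yaw": -0.22,"grip": 0.8},{"tx": -0.029,"ty": -0.1783,"tz": 0,"yaw": -0.244,"grip": 0.8},{"tx": -0.029,"ty": -0.1783,"tz": 0,"yaw": -0.244,"grip": 0.8}])

```text
time: 12.02
tool_pos: [0.576, -0.0836, 0.1203]
tool_rot: [3.141, -0.001, -3.002]
contact_force: [-0.3, -0.1, 0.1]
opening: 0.0827
```

```bash
python3 - <<'E'
from h import *
did(-.029,-.1783,0,-.244)
go((.5768,-.0826,.0415,.142+np.pi))
C_=clouds()
P=sel(C_["top"],(.566,.0977),.05,.062,.082);print(len(P), cyl(P,(.566,.0977),-.1,.014) if len(P)>30 else "")
P=sel(C_["side"],(.566,.0977),.05,.062,.082);print(len(P), cyl(P,(.566,.0977),-.1,.014) if len(P)>30 else "")
p=robot.read_camera("side")[0]
c=p[100:260,150:350]
cv2.imwrite(f"pics/side5.png",cv2.resize(c[:,:,::-1],None,fx=3.5,fy=3.5,interpolation=cv2.INTER_CUBIC))
E
```

```text
t 12.03 pos [ 0.576  -0.0836  0.1203] rot [ 3.141e+00 -1.000e-03 -3.002e+00] F [-0.3 -0.1  0.1] open 0.0827 cmd [ 0.5767 -0.0826  0.121   3.2838]
tx -0.0001 ty -0.0000 tz 0.0795 yaw 0.000
346 (array([0.56636649, 0.0990559 ]), np.float64(-0.0434109739405036), np.float64(0.05823749996162709), np.float64(0.05372052654830095), np.float64(0.20361816041803393))
86 (array([0.55849539, 0.09826952]), np.float64(-0.1940030510500421), np.float64(0.059150136178544706), np.float64(0.03999414052049378), np.float64(0.6454093028913956))
```

View pics/side5.png

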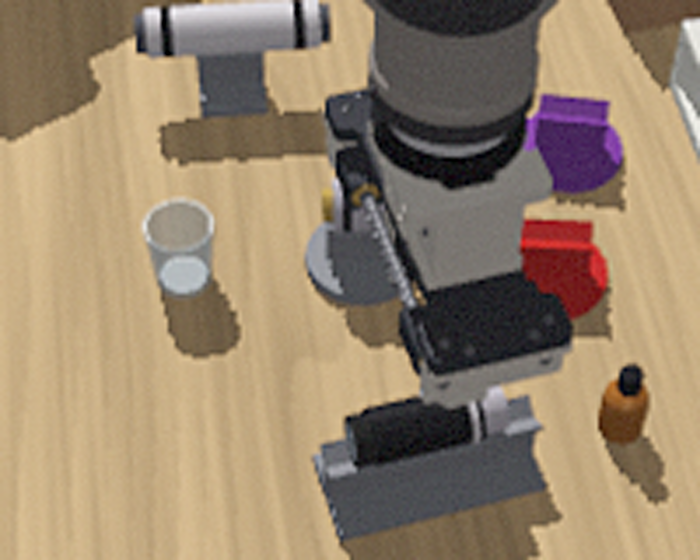

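Call:
apply_moves(plan=[{"tx": 0,"ty": 0,"tz": 0.03,"yaw": 0,"grip": 0.8},{"tx": 0,"ty": 0,"tz": 0.06,"yaw": 0,"grip": 0.8},{"tx": 0,"ty": 0,"tz": 0.079,"yaw": 0,"grip": 0.4},{"tx": 0,"ty": 0,"tz": 0.079,"yaw": 0,"grip": 0},{"tx": 0,"ty": 0,"tz": 0.079,"yaw": 0,"grip": -0.2},{"tx": 0,"ty": 0,"tz": 0.079,"yaw": 0,"grip": -0.4},{"tx": 0,"ty": 0,"tz": 0.079,"yaw": 0,"grip": -0.6},{"tx": 0,"ty": 0,"tz": 0.079,"yaw": 0,"grip": -0.6}], force=8)

```text
time: 13.18
tool_pos: [0.5768, -0.0824, 0.0425]
tool_rot: [3.141, 0.001, -3.0]
contact_force: [0.4, 2.2, 1.7]
opening: 0.032
```

Call:
apply_moves(plan=[{"tx": 0,"ty": 0,"tz": 0,"yaw": 0,"grip": -0.6},{"tx": 0,"ty": 0,"tz": 0,"yaw": 0,"grip": -0.6},{"tx": 0,"ty": 0,"tz": -0.003,"yaw": 0,"grip": -0.6},{"tx": 0,"ty": 0,"tz": -0.01,"yaw": 0,"grip": -0.6},{"tx": 0,"ty": 0,"tz": -0.03,"yaw": 0,"grip": -0.6},{"tx": 0,"ty": 0,"tz": -0.06,"yaw": 0,"grip": -0.6},{"tx": 0,"ty": 0,"tz": -0.09,"yaw": 0,"grip": -0.6},{"tx": 0,"ty": 0,"tz": -0.1,"yaw": 0,"grip": -0.6}], force=28)

```text
time: 14.18
tool_pos: [0.5773, -0.0829, 0.1439]
tool_rot: [-3.14, 0.003, -2.999]
contact_force: [0.3, -0.9, -1.5]
opening: 0.0309
```

```bash
python3 - <<'E'
from h import *
did(0,0,.079,0);did(0,0,-.1,0)
go((.4953,-.2830,.142,2.884),(.4953,-.2830,.052,2.884))
E
```

```text
t 14.18 pos [ 0.5773 -0.0829  0.1439] rot [-3.140e+00  3.000e-03 -2.999e+00] F [ 0.3 -0.9 -1.5] open 0.0309 cmd [ 0.5767 -0.0826  0.142   3.2838]
tx 0.1090 ty -0.1869 tz 0.0000 yaw 0.400
tx 0.1090 ty -0.1869 tz 0.0900 yaw 0.400
```

Call:
apply_moves(plan=[{"tx": 0.01,"ty": -0.02,"tz": 0,"yaw": 0.04,"grip": -0.6},{"tx": 0.03,"ty": -0.053,"tz": 0,"yaw": 0.11,"grip": -0.6},{"tx": 0.055,"ty": -0.095,"tz": 0,"yaw": 0.2,"grip": -0.6},{"tx": 0.08,"ty": -0.137,"tz": 0,"yaw": 0.29,"grip": -0.6},{"tx": 0.1,"ty": -0.17,"tz": 0,"yaw": 0.36,"grip": -0.6},{"tx": 0.109,"ty": -0.187,"tz": 0.02,"yaw": 0.4,"grip": -0.6},{"tx": 0.109,"ty": -0.187,"tz": 0.05,"yaw": 0.4,"grip": -0.6},{"tx": 0.109,"ty": -0.187,"tz": 0.07,"yaw": 0.4,"grip": -0.6}])

```text
time: 15.18
tool_pos: [0.4938, -0.2828, 0.0697]
tool_rot: [3.14, -0.003, 2.883]
contact_force: [-0.1, 0.4, -2.6]
opening: 0.0307
```

```bash
python3 - <<'E'
from h import *
did(.109,-.187,.07,.4)
go((.4953,-.2830,.042,2.884))
p=robot.read_camera("side")[0]
c=p[210:384,170:370]
cv2.imwrite(f"pics/side6.png",cv2.resize(c[:,:,::-1],None,fx=3.4,fy=3.4,interpolation=cv2.INTER_CUBIC))
E
```

```text
t 15.18 pos [ 0.4938 -0.2828  0.0697] rot [ 3.140e+00 -3.000e-03  2.883e+00] F [-0.1  0.4 -2.6] open 0.0307 cmd [ 0.4953 -0.2831  0.072   2.8838]
tx 0.0001 ty 0.0001 tz 0.0300 yaw -0.000
```

View pics/side6.png

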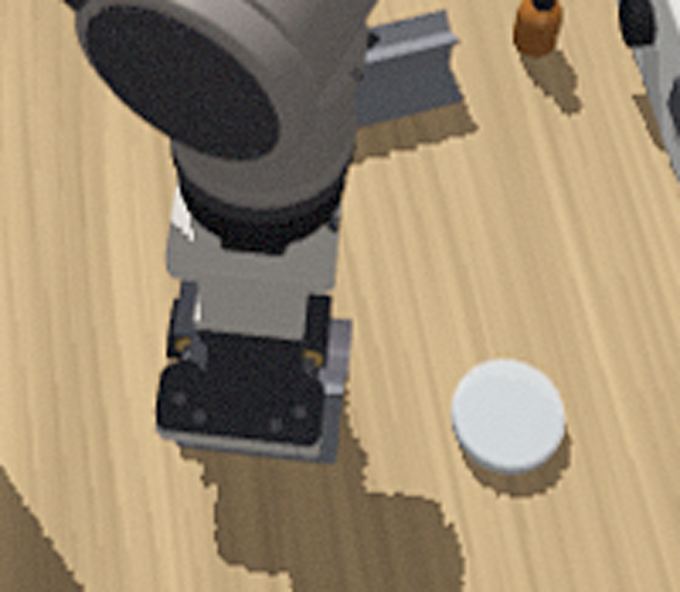

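Medium barrel hangs over the medium cradle with its +x sleeve showing at (340,355), aligned. Lowering.

Call:
apply_moves(plan=[{"tx": 0,"ty": 0,"tz": 0.01,"yaw": 0,"grip": -0.6},{"tx": 0,"ty": 0,"tz": 0.018,"yaw": 0,"grip": -0.6},{"tx": 0,"ty": 0,"tz": 0.024,"yaw": 0,"grip": -0.6},{"tx": 0,"ty": 0,"tz": 0.027,"yaw": 0,"grip": -0.6},{"tx": 0,"ty": 0,"tz": 0.028,"yaw": 0,"grip": -0.6},{"tx": 0,"ty": 0,"tz": 0.029,"yaw": 0,"grip": -0.6},{"tx": 0,"ty": 0,"tz": 0.0295,"yaw": 0,"grip": -0.6},{"tx": 0,"ty": 0,"tz": 0.03,"yaw": 0,"grip": -0.6}])

```text
time: 16.23
tool_pos: [0.4953, -0.2831, 0.0425]
tool_rot: [-3.142, 0.001, 2.884]
contact_force: [-1.9, 1.3, 4.4]
opening: 0.0307
```

```bash
python3 - <<'E'
from h import *
did(0,0,.03,0)
go()
E
```

```text
t 16.23 pos [ 0.4953 -0.2831  0.0425] rot [-3.142e+00  1.000e-03  2.884e+00] F [-1.9  1.3  4.4] open 0.0307 cmd [ 0.4953 -0.2831  0.042   2.8838]
```

Seated (4.4 N). Release and retreat; next the long barrel.

Call:
apply_moves(plan=[{"tx": 0,"ty": 0,"tz": 0,"yaw": 0,"grip": -0.3},{"tx": 0,"ty": 0,"tz": 0,"yaw": 0,"grip": -0.15},{"tx": 0,"ty": 0,"tz": 0,"yaw": 0,"grip": 0},{"tx": 0,"ty": 0,"tz": 0,"yaw": 0,"grip": 0.3},{"tx": 0,"ty": 0,"tz": 0,"yaw": 0,"grip": 0.6},{"tx": 0,"ty": 0,"tz": 0,"yaw": 0,"grip": 0.8},{"tx": 0,"ty": 0,"tz": -0.03,"yaw": 0,"grip": 0.8},{"tx": 0,"ty": 0,"tz": -0.085,"yaw": 0,"grip": 0.8}])

```text
time: 17.23
tool_pos: [0.4939, -0.2822, 0.126]
tool_rot: [3.139, -0.005, 2.884]
contact_force: [0.5, -0.9, 0.4]
opening: 0.0822
```

```bash
python3 - <<'E'
from h import *
did(0,0,-.085,0)
go((.4984,.2822,.127,np.pi-.048))
E
```

```text
t 17.23 pos [ 0.4939 -0.2822  0.126 ] rot [ 3.139 -0.005  2.884] F [ 0.5 -0.9  0.4] open 0.0822 cmd [ 0.4953 -0.2831  0.127   2.8838]
tx 0.1412 ty 0.5474 tz -0.0000 yaw -0.210
```

Call:
apply_moves(plan=[{"tx": 0.005,"ty": 0.02,"tz": -0.03,"yaw": -0.01,"grip": 0.8},{"tx": 0.015,"ty": 0.06,"tz": -0.04,"yaw": -0.03,"grip": 0.8},{"tx": 0.029,"ty": 0.115,"tz": -0.04,"yaw": -0.05,"grip": 0.8},{"tx": 0.043,"ty": 0.17,"tz": -0.04,"yaw": -0.07,"grip": 0.8},{"tx": 0.057,"ty": 0.225,"tz": -0.04,"yaw": -0.09,"grip": 0.8},{"tx": 0.071,"ty": 0.28,"tz": -0.04,"yaw": -0.11,"grip": 0.8},{"tx": 0.085,"ty": 0.335,"tz": -0.04,"yaw": -0.13,"grip": 0.8},{"tx": 0.099,"ty": 0.39,"tz": -0.04,"yaw": -0.15,"grip": 0.8}])

```text
time: 18.23
tool_pos: [0.4987, 0.1211, 0.1672]
tool_rot: [3.141, 0.001, 3.034]
contact_force: [-0.3, -0.2, 0.4]
opening: 0.0825
```

```bash
python3 - <<'E'
from h import *
did(.099,.39,-.04,-.15)
go((.4984,.2822,.127,np.pi-.048))
C_=clouds()
for n in C_:
  P=sel(C_[n],(.4953,-.283),.07,.062,.082);print(n,len(P), *(cyl(P,(.4953,-.283),-.258,.03) if len(P)>30 else ""))
  P=sel(C_[n],(.4953,-.283),.07,.04,.05);print(len(P), plate(P,-.258) if len(P)>30 else "")
cv2.imwrite("pics/top7.png",cv2.resize(robot.read_camera("top")[0][:,:,::-1],(768,576)))
go()
E
```

```text
t 18.23 pos [0.4987 0.1211 0.1672] rot [3.141e+00 1.000e-03 3.034e+00] F [-0.3 -0.2  0.4] open 0.0825 cmd [0.499  0.1192 0.167  3.0338]
tx 0.0182 ty 0.1620 tz 0.0400 yaw -0.060
top 668 [ 0.49700611 -0.28274021] -0.26413971715636025 0.05785515521014391 0.09529667610478396 0.46150504512431323
11 
side 932 [ 0.49449732 -0.28361558] -0.26779381601303726 0.058715464052561596 0.0936902668085074 0.37300911846520524
51 (np.float64(-0.2505), array([ 0.49106522, -0.29611597]), np.float64(0.08781432718946791), np.float64(0.004676533968035579))
t 18.38 pos [0.4984 0.1217 0.167 ] rot [3.141 0.    3.039] F [ 0.1 -0.5 -0.9] open 0.0825 cmd [0.499  0.1192 0.167  3.0338]
```

View pics/top7.png

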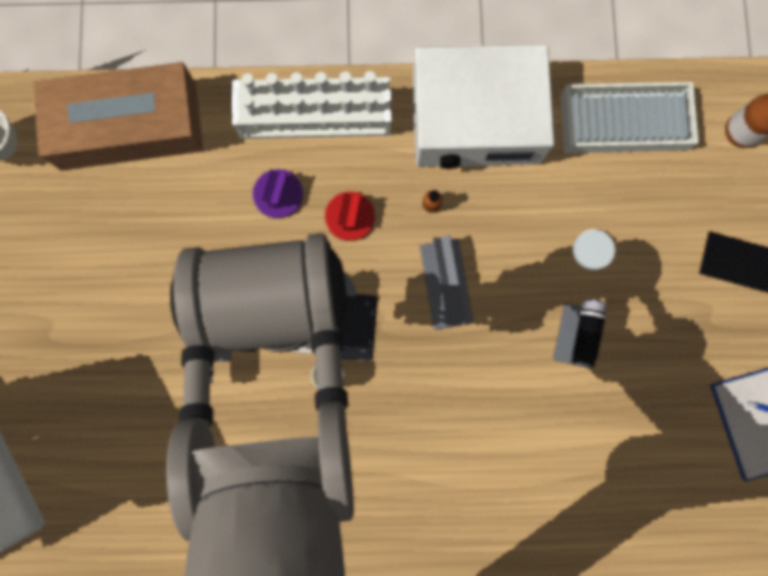

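Call:
apply_moves(plan=[{"tx": 0.006,"ty": 0.05,"tz": 0,"yaw": -0.02,"grip": 0.8},{"tx": 0.011,"ty": 0.1,"tz": 0,"yaw": -0.04,"grip": 0.8},{"tx": 0.016,"ty": 0.145,"tz": 0.02,"yaw": -0.06,"grip": 0.8},{"tx": 0.0182,"ty": 0.162,"tz": 0.04,"yaw": -0.06,"grip": 0.8},{"tx": 0.0182,"ty": 0.162,"tz": 0.06,"yaw": -0.06,"grip": 0.8},{"tx": 0.0182,"ty": 0.162,"tz": 0.09,"yaw": -0.06,"grip": 0.8},{"tx": 0.0182,"ty": 0.162,"tz": 0.115,"yaw": -0.06,"grip": 0.6},{"tx": 0.0182,"ty": 0.162,"tz": 0.125,"yaw": -0.06,"grip": 0.3}], force=8)

```text
time: 19.38
tool_pos: [0.4976, 0.2803, 0.0402]
tool_rot: [-3.14, -0.003, 3.092]
contact_force: [-0.1, 0.1, 0.6]
opening: 0.0679
```

Call:
apply_moves(plan=[{"tx": 0,"ty": 0,"tz": 0,"yaw": 0,"grip": 0},{"tx": 0,"ty": 0,"tz": 0,"yaw": 0,"grip": -0.2},{"tx": 0,"ty": 0,"tz": 0,"yaw": 0,"grip": -0.4},{"tx": 0,"ty": 0,"tz": 0,"yaw": 0,"grip": -0.6},{"tx": 0,"ty": 0,"tz": 0,"yaw": 0,"grip": -0.6},{"tx": 0,"ty": 0,"tz": 0,"yaw": 0,"grip": -0.6}])

```text
time: 20.12
tool_pos: [0.4986, 0.2826, 0.0426]
tool_rot: [3.141, 0.001, 3.094]
contact_force: [1.5, 0.5, 4.7]
opening: 0.0318
```

```bash
python3 - <<'E'
from h import *
did(.0182,.162,.125,-.06)
go()
E
```

```text
t 20.12 pos [0.4986 0.2826 0.0426] rot [3.141e+00 1.000e-03 3.094e+00] F [1.5 0.5 4.7] open 0.0318 cmd [0.4984 0.2822 0.042  3.0938]
```

Call:
apply_moves(plan=[{"tx": 0,"ty": 0,"tz": 0,"yaw": 0,"grip": -0.6},{"tx": 0,"ty": 0,"tz": 0,"yaw": 0,"grip": -0.6},{"tx": 0,"ty": 0,"tz": -0.003,"yaw": 0,"grip": -0.6},{"tx": 0,"ty": 0,"tz": -0.01,"yaw": 0,"grip": -0.6},{"tx": 0,"ty": 0,"tz": -0.03,"yaw": 0,"grip": -0.6},{"tx": 0,"ty": 0,"tz": -0.06,"yaw": 0,"grip": -0.6},{"tx": 0,"ty": 0,"tz": -0.09,"yaw": 0,"grip": -0.6},{"tx": 0,"ty": 0,"tz": -0.11,"yaw": 0,"grip": -0.6}], force=35)

```text
time: 21.12
tool_pos: [0.4982, 0.2823, 0.1534]
tool_rot: [3.141, 0.001, 3.094]
contact_force: [-0.6, 0.1, -3.1]
opening: 0.0301
```

```bash
python3 - <<'E'
from h import *
did(0,0,-.11,0)
go((.5807,-.0823,.152,3.2836))
for n in("side","top"):
    p=robot.read_camera(n)[0]
    cv2.imwrite(f"pics/{n}8.png",cv2.resize(p[:,:,::-1],(768,576)))
E
```

```text
t 21.12 pos [0.4982 0.2823 0.1534] rot [3.141e+00 1.000e-03 3.094e+00] F [-0.6  0.1 -3.1] open 0.0301 cmd [0.4984 0.2822 0.152  3.0938]
tx -0.0997 ty -0.3602 tz 0.0000 yaw -0.190
```

View pics/side8.png

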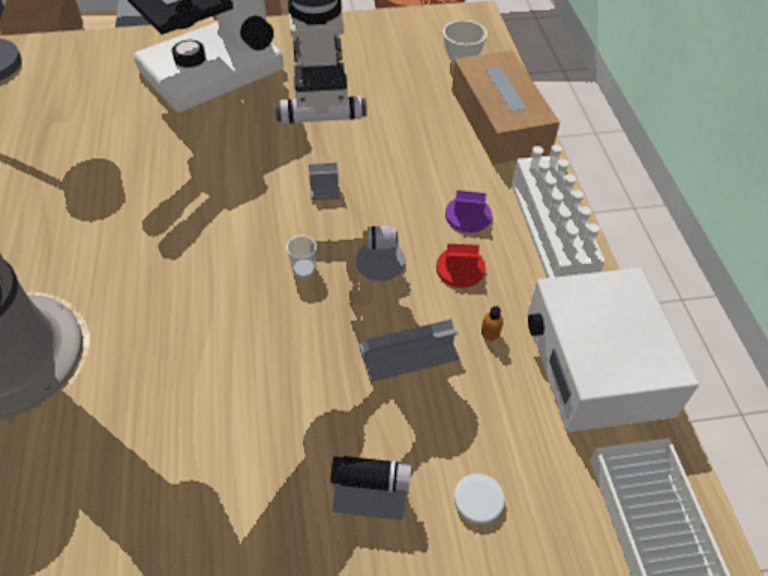

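```bash
python3 - <<'E'
from h import *
np.set_printoptions(precision=4,suppress=True)
C_=clouds()
for n in C_:
  P=sel(C_[n],(.566,.0977),.05,.062,.082);print(n,"tube",len(P), *(cyl(P,(.566,.0977),-.1,.014) if len(P)>30 else ""))
  for k,c,a,L in(("short",(.495,.282),-.048,.043),("long",(.5807,-.0823),.142,.085)):
    for z in((.006,.014),(.04,.05)):
      P=sel(C_[n],c,L,*z);print(k,z,len(P),*(plate(P,a) if len(P)>30 else ""))
go()
E
```

```text
top tube 346 [0.5667 0.0992] -0.09446413380924543 0.05824763987303659 0.052124589099294905 0.24610827216448028
short (0.006, 0.014) 14
short (0.04, 0.05) 10
long (0.006, 0.014) 704 0.1345 [ 0.5816 -0.0809] 0.1319280495327474 0.06098209077549771
long (0.04, 0.05) 467 0.142 [ 0.5819 -0.0811] 0.13206548263269652 0.027909008026812288
side tube 265 [0.5653 0.098 ] -0.13353925126855332 0.059221624853822104 0.053415379236077205 0.25797994200812624
short (0.006, 0.014) 170 -0.11049999999999999 [0.4929 0.264 ] 0.04785677917220216 0.030815267044556227
short (0.04, 0.05) 113 -0.09799999999999999 [0.4944 0.2806] 0.04861746441439091 0.029980978002960068
long (0.006, 0.014) 723 -0.008000000000000007 [ 0.5798 -0.0963] 0.13515111893926857 0.049127495139700814
long (0.04, 0.05) 507 0.127 [ 0.5796 -0.0832] 0.1314521968733403 0.028298257476540467
t 21.32 pos [0.4978 0.2821 0.1515] rot [-3.141 -0.001  3.094] F [-0.   0.1 -2.7] open 0.0306 cmd [0.4984 0.2822 0.152  3.0938]
```

Call:
apply_moves(plan=[{"tx": -0.005,"ty": -0.02,"tz": 0,"yaw": -0.01,"grip": -0.6},{"tx": -0.016,"ty": -0.06,"tz": 0,"yaw": -0.03,"grip": -0.6},{"tx": -0.03,"ty": -0.11,"tz": 0,"yaw": -0.06,"grip": -0.6},{"tx": -0.044,"ty": -0.16,"tz": 0,"yaw": -0.09,"grip": -0.6},{"tx": -0.058,"ty": -0.21,"tz": 0,"yaw": -0.12,"grip": -0.6},{"tx": -0.072,"ty": -0.26,"tz": 0,"yaw": -0.15,"grip": -0.6},{"tx": -0.086,"ty": -0.31,"tz": 0,"yaw": -0.17,"grip": -0.6},{"tx": -0.095,"ty": -0.345,"tz": 0,"yaw": -0.185,"grip": -0.6}])

```text
time: 22.32
tool_pos: [0.5759, -0.069, 0.1502]
tool_rot: [3.141, -0.003, -3.005]
contact_force: [0.6, 1.1, -3.1]
opening: 0.0299
```

```bash
python3 - <<'E'
from h import *
did(-.095,-.345,0,-.185)
go((.5807,-.0822,.07,3.2836),(.5807,-.0822,.042,3.2836))
E
```

```text
t 22.32 pos [ 0.5759 -0.069   0.1502] rot [ 3.141e+00 -3.000e-03 -3.005e+00] F [ 0.6  1.1 -3.1] open 0.0299 cmd [ 0.5768 -0.0669  0.152   3.2788]
tx -0.0018 ty -0.0157 tz 0.0820 yaw -0.005
tx -0.0018 ty -0.0157 tz 0.1100 yaw -0.005
```

Call:
apply_moves(plan=[{"tx": -0.0015,"ty": -0.013,"tz": 0,"yaw": -0.005,"grip": -0.6},{"tx": -0.0018,"ty": -0.0157,"tz": 0.02,"yaw": -0.005,"grip": -0.6},{"tx": -0.0018,"ty": -0.0157,"tz": 0.05,"yaw": -0.005,"grip": -0.6},{"tx": -0.0018,"ty": -0.0157,"tz": 0.075,"yaw": -0.005,"grip": -0.6},{"tx": -0.0018,"ty": -0.0157,"tz": 0.092,"yaw": -0.005,"grip": -0.6},{"tx": -0.0018,"ty": -0.0157,"tz": 0.1,"yaw": -0.005,"grip": -0.6},{"tx": -0.0018,"ty": -0.0157,"tz": 0.104,"yaw": -0.005,"grip": -0.6},{"tx": -0.0018,"ty": -0.0157,"tz": 0.106,"yaw": -0.005,"grip": -0.6}])

```text
time: 23.32
tool_pos: [0.581, -0.0822, 0.0464]
tool_rot: [-3.141, 0.001, -2.999]
contact_force: [-0.2, 0.6, -3.5]
opening: 0.03
```

Call:
apply_moves(plan=[{"tx": 0,"ty": 0,"tz": 0.001,"yaw": 0,"grip": -0.6},{"tx": 0,"ty": 0,"tz": 0.002,"yaw": 0,"grip": -0.6},{"tx": 0,"ty": 0,"tz": 0.003,"yaw": 0,"grip": -0.6},{"tx": 0,"ty": 0,"tz": 0.0035,"yaw": 0,"grip": -0.6},{"tx": 0,"ty": 0,"tz": 0.004,"yaw": 0,"grip": -0.6}])

```text
time: 23.95
tool_pos: [0.5807, -0.0822, 0.0428]
tool_rot: [-3.141, 0.001, -2.999]
contact_force: [-3.3, 1.0, 7.6]
opening: 0.0306
```

```bash
python3 - <<'E'
from h import *
did(-.0018,-.0157,.106,-.005);did(0,0,.004,0)
go()
E
```

```text
t 23.95 pos [ 0.5807 -0.0822  0.0428] rot [-3.141e+00  1.000e-03 -2.999e+00] F [-3.3  1.   7.6] open 0.0306 cmd [ 0.5807 -0.0822  0.042   3.2838]
```

Call:
apply_moves(plan=[{"tx": 0,"ty": 0,"tz": -0.0003,"yaw": 0,"grip": -0.3},{"tx": 0,"ty": 0,"tz": -0.0003,"yaw": 0,"grip": -0.15},{"tx": 0,"ty": 0,"tz": -0.0003,"yaw": 0,"grip": 0},{"tx": 0,"ty": 0,"tz": -0.0003,"yaw": 0,"grip": 0.3},{"tx": 0,"ty": 0,"tz": -0.0003,"yaw": 0,"grip": 0.6},{"tx": 0,"ty": 0,"tz": -0.0003,"yaw": 0,"grip": 0.8},{"tx": 0,"ty": 0,"tz": -0.03,"yaw": 0,"grip": 0.8},{"tx": 0,"ty": 0,"tz": -0.085,"yaw": 0,"grip": 0.8}])

```text
time: 24.95
tool_pos: [0.579, -0.0818, 0.1258]
tool_rot: [3.139, -0.005, -2.999]
contact_force: [0.2, -0.6, -0.3]
opening: 0.0825
```

```bash
python3 - <<'E'
from h import *
did(0,0,-.085,0)
go((.566,.0983,.127,np.pi-.105),(.566,.0983,.042,np.pi-.105))
E
```

```text
t 24.95 pos [ 0.579  -0.0818  0.1258] rot [ 3.139 -0.005 -2.999] F [ 0.2 -0.6 -0.3] open 0.0825 cmd [ 0.5807 -0.0822  0.127   3.2838]
tx -0.0110 ty 0.1808 tz 0.0000 yaw 0.247
tx -0.0110 ty 0.1808 tz 0.0850 yaw 0.247
```

Call:
apply_moves(plan=[{"tx": -0.002,"ty": 0.025,"tz": -0.02,"yaw": 0.04,"grip": 0.8},{"tx": -0.005,"ty": 0.075,"tz": -0.02,"yaw": 0.11,"grip": 0.8},{"tx": -0.008,"ty": 0.13,"tz": -0.02,"yaw": 0.18,"grip": 0.8},{"tx": -0.01,"ty": 0.168,"tz": -0.02,"yaw": 0.23,"grip": 0.8},{"tx": -0.011,"ty": 0.181,"tz": 0,"yaw": 0.247,"grip": 0.8},{"tx": -0.011,"ty": 0.181,"tz": 0.03,"yaw": 0.247,"grip": 0.8},{"tx": -0.011,"ty": 0.181,"tz": 0.065,"yaw": 0.247,"grip": 0.7},{"tx": -0.011,"ty": 0.181,"tz": 0.085,"yaw": 0.247,"grip": 0.4}], force=8)

```text
time: 25.95
tool_pos: [0.5648, 0.0987, 0.0403]
tool_rot: [-3.141, -0.002, 3.037]
contact_force: [0.4, 0.3, 0.2]
opening: 0.0721
```

Call:
apply_moves(plan=[{"tx": 0,"ty": 0,"tz": 0,"yaw": 0,"grip": 0},{"tx": 0,"ty": 0,"tz": 0,"yaw": 0,"grip": -0.2},{"tx": 0,"ty": 0,"tz": 0,"yaw": 0,"grip": -0.4},{"tx": 0,"ty": 0,"tz": 0,"yaw": 0,"grip": -0.6},{"tx": 0,"ty": 0,"tz": 0,"yaw": 0,"grip": -0.6},{"tx": 0,"ty": 0,"tz": 0,"yaw": 0,"grip": -0.6}])

```text
time: 26.7
tool_pos: [0.5663, 0.0985, 0.0427]
tool_rot: [3.141, 0.001, 3.037]
contact_force: [0.0, -0.7, 4.1]
opening: 0.0314
```

```bash
python3 - <<'E'
from h import *
did(-.011,.181,.085,.247)
go()
np.set_printoptions(precision=4,suppress=True)
C_=clouds()
for n in C_:
  P=sel(C_[n],(.5807,-.0823),.09,.062,.082);print(n,"long tube",len(P), *(cyl(P,(.5807,-.0823),.142,.06) if len(P)>30 else ""))
  for k,c,a,L in(("short",(.495,.282),-.048,.043),):
    for z in((.006,.014),(.04,.05)):
      P=sel(C_[n],c,L,*z);print(k,z,len(P),*(plate(P,a) if len(P)>30 else ""))
go()
E
```

```text
t 26.7 pos [0.5663 0.0985 0.0427] rot [3.141e+00 1.000e-03 3.037e+00] F [ 0.  -0.7  4.1] open 0.0314 cmd [0.5659 0.0985 0.042  3.0368]
top long tube 980 [ 0.5814 -0.0814] 0.1395745810745026 0.05810492729101332 0.14106334198985931 0.7785934028618873
short (0.006, 0.014) 216 -0.030499999999999985 [0.4957 0.287 ] 0.04843783955407771 0.053103981850930404
short (0.04, 0.05) 199 -0.007999999999999993 [0.4956 0.283 ] 0.04690766961893411 0.027317645829223358
side long tube 986 [ 0.5787 -0.0827] 0.13862332772372754 0.05891891989196052 0.14081520980253853 0.7766409173460467
short (0.006, 0.014) 164 -0.078 [0.493  0.2633] 0.048293699587279526 0.03054165950427956
short (0.04, 0.05) 118 -0.040499999999999994 [0.494 0.282] 0.04828478634294897 0.029953657868276418
t 26.8 pos [0.5662 0.0985 0.0426] rot [3.141 0.001 3.037] F [-0.1 -0.3  5.2] open 0.0317 cmd [0.5659 0.0985 0.042  3.0368]
```

Call:
apply_moves(plan=[{"tx": 0,"ty": 0,"tz": 0,"yaw": 0,"grip": -0.6},{"tx": 0,"ty": 0,"tz": 0,"yaw": 0,"grip": -0.6},{"tx": 0,"ty": 0,"tz": -0.003,"yaw": 0,"grip": -0.6},{"tx": 0,"ty": 0,"tz": -0.01,"yaw": 0,"grip": -0.6},{"tx": 0,"ty": 0,"tz": -0.03,"yaw": 0,"grip": -0.6},{"tx": 0,"ty": 0,"tz": -0.06,"yaw": 0,"grip": -0.6},{"tx": 0,"ty": 0,"tz": -0.09,"yaw": 0,"grip": -0.6},{"tx": 0,"ty": 0,"tz": -0.1,"yaw": 0,"grip": -0.6}], force=25)

```text
time: 27.8
tool_pos: [0.5665, 0.0987, 0.1439]
tool_rot: [3.141, 0.003, 3.037]
contact_force: [-0.4, 0.9, -0.8]
opening: 0.0307
```

```bash
python3 - <<'E'
from h import *
did(0,0,-.1,0)
go((.4948,.2823,.142,3.0936))
E
```

```text
t 27.8 pos [0.5665 0.0987 0.1439] rot [3.141e+00 3.000e-03 3.037e+00] F [-0.4  0.9 -0.8] open 0.0307 cmd [0.5659 0.0985 0.142  3.0368]
tx 0.0900 ty 0.1753 tz 0.0000 yaw -0.057
```

Call:
apply_moves(plan=[{"tx": 0.01,"ty": 0.02,"tz": 0,"yaw": -0.01,"grip": -0.6},{"tx": 0.03,"ty": 0.058,"tz": 0,"yaw": -0.02,"grip": -0.6},{"tx": 0.053,"ty": 0.103,"tz": 0,"yaw": -0.03,"grip": -0.6},{"tx": 0.075,"ty": 0.145,"tz": 0,"yaw": -0.05,"grip": -0.6},{"tx": 0.087,"ty": 0.17,"tz": 0,"yaw": -0.057,"grip": -0.6},{"tx": 0.09,"ty": 0.1753,"tz": 0.015,"yaw": -0.057,"grip": -0.6},{"tx": 0.09,"ty": 0.1753,"tz": 0.045,"yaw": -0.057,"grip": -0.6},{"tx": 0.09,"ty": 0.1753,"tz": 0.065,"yaw": -0.057,"grip": -0.6}])

```text
time: 28.8
tool_pos: [0.4936, 0.281, 0.0742]
tool_rot: [-3.14, -0.003, 3.093]
contact_force: [0.1, -0.4, -2.0]
opening: 0.0307
```

```bash
python3 - <<'E'
from h import *
did(.09,.1753,.065,-.057)
go((.4948,.2823,.042,3.0936))
p=robot.read_camera("side")[0]
c=p[40:180,150:300]
cv2.imwrite(f"pics/side9.png",cv2.resize(c[:,:,::-1],None,fx=4,fy=4,interpolation=cv2.INTER_CUBIC))
E
```

```text
t 28.8 pos [0.4936 0.281  0.0742] rot [-3.140e+00 -3.000e-03  3.093e+00] F [ 0.1 -0.4 -2. ] open 0.0307 cmd [0.4948 0.2823 0.077  3.0938]
tx -0.0000 ty 0.0000 tz 0.0350 yaw 0.000
```

View pics/side9.png

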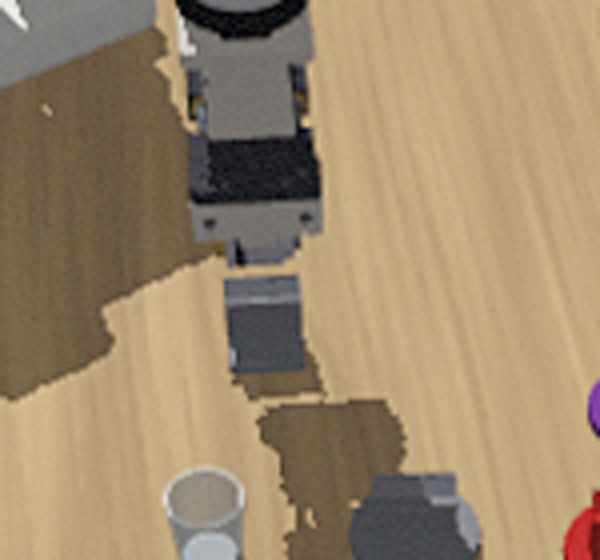

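The short barrel (around (262,245)) hangs straight over the short cradle (262,320). Lowering.

Call:
apply_moves(plan=[{"tx": 0,"ty": 0,"tz": 0.014,"yaw": 0,"grip": -0.6},{"tx": 0,"ty": 0,"tz": 0.024,"yaw": 0,"grip": -0.6},{"tx": 0,"ty": 0,"tz": 0.03,"yaw": 0,"grip": -0.6},{"tx": 0,"ty": 0,"tz": 0.032,"yaw": 0,"grip": -0.6},{"tx": 0,"ty": 0,"tz": 0.033,"yaw": 0,"grip": -0.6},{"tx": 0,"ty": 0,"tz": 0.034,"yaw": 0,"grip": -0.6},{"tx": 0,"ty": 0,"tz": 0.0345,"yaw": 0,"grip": -0.6},{"tx": 0,"ty": 0,"tz": 0.035,"yaw": 0,"grip": -0.6}])

```text
time: 29.85
tool_pos: [0.4949, 0.2827, 0.0427]
tool_rot: [3.141, 0.001, 3.094]
contact_force: [-1.6, -0.0, 5.0]
opening: 0.0307
```

```bash
python3 - <<'E'
from h import *
did(0,0,.035,0)
go()
E
```

```text
t 29.85 pos [0.4949 0.2827 0.0427] rot [3.141e+00 1.000e-03 3.094e+00] F [-1.6 -0.   5. ] open 0.0307 cmd [0.4948 0.2823 0.042  3.0938]
```

Call:
apply_moves(plan=[{"tx": 0,"ty": 0,"tz": 0,"yaw": 0,"grip": -0.3},{"tx": 0,"ty": 0,"tz": 0,"yaw": 0,"grip": -0.15},{"tx": 0,"ty": 0,"tz": 0,"yaw": 0,"grip": 0},{"tx": 0,"ty": 0,"tz": 0,"yaw": 0,"grip": 0.3},{"tx": 0,"ty": 0,"tz": 0,"yaw": 0,"grip": 0.6},{"tx": 0,"ty": 0,"tz": 0,"yaw": 0,"grip": 0.8},{"tx": 0,"ty": 0,"tz": -0.03,"yaw": 0,"grip": 0.8},{"tx": 0,"ty": 0,"tz": -0.085,"yaw": 0,"grip": 0.8}])

```text
time: 30.85
tool_pos: [0.4932, 0.2817, 0.126]
tool_rot: [-3.139, -0.005, 3.094]
contact_force: [0.8, 0.9, 0.2]
opening: 0.0823
```

Call:
apply_moves(plan=[{"tx": 0.03,"ty": 0.03,"tz": -0.03,"yaw": 0,"grip": 0.8},{"tx": 0.08,"ty": 0.06,"tz": -0.06,"yaw": 0,"grip": 0.8},{"tx": 0.12,"ty": 0.1,"tz": -0.08,"yaw": 0,"grip": 0.8},{"tx": 0.16,"ty": 0.13,"tz": -0.08,"yaw": 0,"grip": 0.8},{"tx": 0.2,"ty": 0.16,"tz": -0.08,"yaw": 0,"grip": 0.8},{"tx": 0.24,"ty": 0.18,"tz": -0.08,"yaw": 0,"grip": 0.8},{"tx": 0.24,"ty": 0.18,"tz": -0.08,"yaw": 0,"grip": 0.8},{"tx": 0.24,"ty": 0.18,"tz": -0.08,"yaw": 0,"grip": 0.8}])

```text
time: 31.85
tool_pos: [0.2638, 0.4734, 0.207]
tool_rot: [-3.141, 0.0, 3.094]
contact_force: [-0.2, -0.1, -0.0]
opening: 0.0826
```

```bash
python3 - <<'E'
from h import *
did(0,0,-.085,0);did(.24,.18,-.08,0)
go()
np.set_printoptions(precision=4,suppress=True)
C_=clouds()
for n in C_:
  for k,c,a,L,h in(("short",(.4948,.2823),-.048,.045,.014),("medium",(.4953,-.283),-.258,.07,.03),("long",(.5807,-.0823),.142,.09,.06)):
    P=sel(C_[n],c,L,.062,.082);print(n,k,len(P), *(cyl(P,c,a,h) if len(P)>30 else ""))
    P=sel(C_[n],c,L,.006,.014);print("   plate",len(P),*(plate(P,a) if len(P)>30 else ""))
for n in("side","top"):
    cv2.imwrite(f"pics/{n}10.png",cv2.resize(robot.read_camera(n)[0][:,:,::-1],(768,576)))
go()
E
```

```text
t 31.85 pos [0.2638 0.4734 0.207 ] rot [-3.141  0.     3.094] F [-0.2 -0.1 -0. ] open 0.0826 cmd [0.2636 0.4735 0.207  3.0938]
top short 351 [0.4951 0.2833] -0.041275017287561416 0.058721617096719865 0.05237210502341593 0.25755972781185343
   plate 230 -0.0155 [0.4954 0.2827] 0.048221238545741785 0.0609810631882744
top medium 678 [ 0.4968 -0.2825] -0.2667570225450161 0.05790185311062482 0.09521720627098787 0.3844817903505531
   plate 376 -0.188 [ 0.4978 -0.2743] 0.0896187711237646 0.049513961407636115
top long 986 [ 0.5814 -0.0814] 0.1409102110329026 0.058112265469639136 0.14092091495673348 0.7376943059357842
   plate 507 0.142 [ 0.5815 -0.0811] 0.13097443917323748 0.06104213511796139
side short 202 [0.4946 0.2814] -0.12136271043478367 0.05901722733076741 0.05075196991681489 0.4792337907841941
   plate 171 -0.05549999999999998 [0.4931 0.2642] 0.04836319138199452 0.03079147433940127
side medium 938 [ 0.4945 -0.2836] -0.2679738545267508 0.05882290181960153 0.093528701583142 0.3561509509020597
   plate 670 -0.26549999999999996 [ 0.4891 -0.3011] 0.0879451253293193 0.02630513933607359
side long 978 [ 0.5788 -0.0827] 0.13767815220947896 0.05888688450648259 0.14136764566968624 0.819845949693667
   plate 723 0.09949999999999999 [ 0.581  -0.0982] 0.1327940818361084 0.034708168794763405
t 32.05 pos [0.2645 0.473  0.207 ] rot [-3.142  0.     3.092] F [-0.2 -0.5 -0.8] open 0.0828 cmd [0.2636 0.4735 0.207  3.0938]
```

View pics/side10.png

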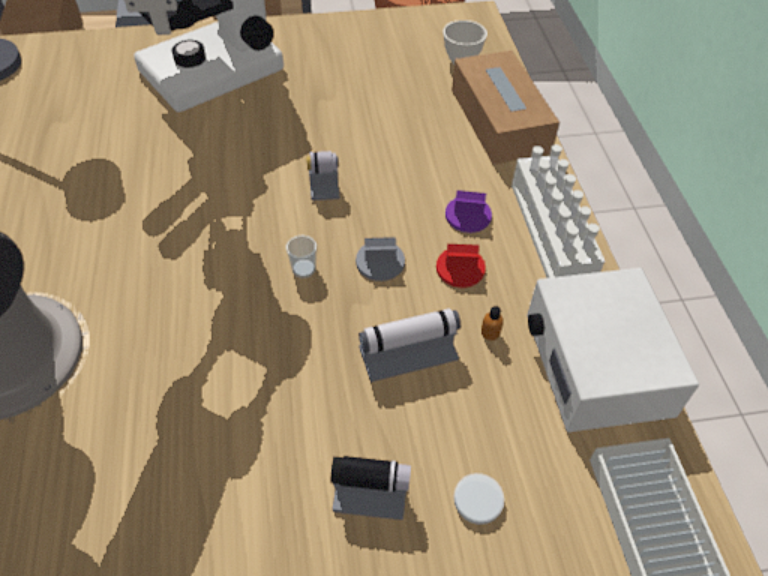

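View pics/top10.png

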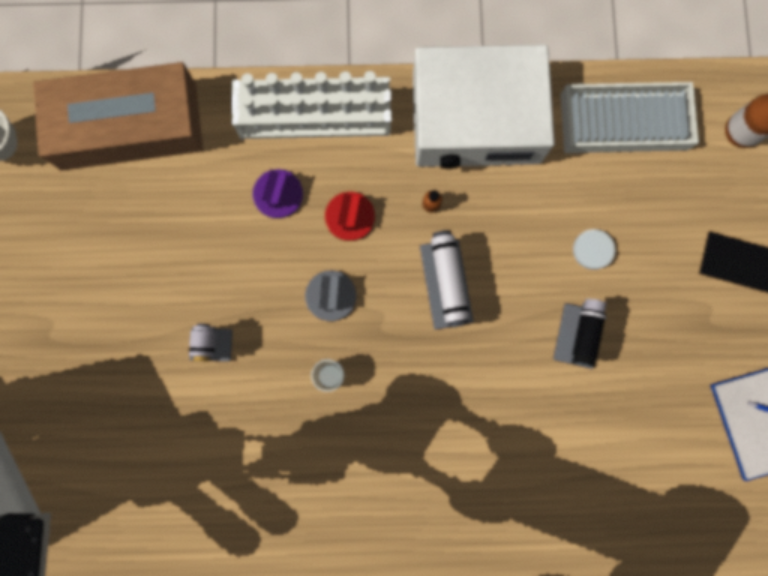

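All three lie centred in their own cradles, the spare is empty, and the glassware stands where it was. The arm is clear.

```bash
python3 -c "
from cell import robot
print(robot.hand_in())"
```

```text
the job is handed in; nothing more can be done
None
```

All three barrels now lie in their own cradles, the spare cradle is empty, and the job is handed in at about 32 s of the 106 s allowed.

**Order of moves:** I parked the short barrel on the grey spare. Then I moved the medium barrel to the medium cradle, the long barrel to the long cradle, and the short barrel from the spare to the short cradle. Each one was lowered in small steps until it touched (final readings of about 4–9 N) before I let go.

**Last checks:**
- **Centring:** each barrel's centre is within about 1 mm of its cradle's centre when both are measured by the same camera.
- **Level:** all three axes measure 58–59 mm above the desk. The nominal height is 60 mm, but every barrel read the same 1–2 mm low from the start.
- **Direction:** the barrels lie along their troughs to within about 0.01 rad. For the short barrel that rests on the top camera only. The side camera read it 0.07 rad further off, from few points on a partly hidden view.
- **Surroundings:** in the final pictures the dish, dropper bottle and beaker are where they started, and nothing was left touching the arm.

**Disagreements:**
- The two cameras differ by about 2.5 mm in absolute position, so I averaged them for the targets.
- Some foot-plate fits from the side camera were unreliable because the barrels hid part of the plates.
- With a barrel gripped, the finger opening read 30–32 mm rather than 36 mm. It read the same for all three barrels, and all of them held firmly.

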